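# Set a stop collar to gauge height

## Robot

A 6-joint arm with a two-finger parallel gripper is mounted at the origin on a cart in front of the work surface, level with it; the furniture and walls round the work are solid. World frame = base frame: x ahead of the robot, y to its left, z up, the work surface at z = 0. Lengths are in m, angles in rad, forces in N, time in s.
With the tool pointing down it reaches from about 0.25 to 0.775 m from the base axis. Payload 4 kg.
Tool frame: the origin (TCP) lies on the centre line of the jaws, within the pads' length; the fingertips stand 8 mm ahead of it and the grasp point (between the pads) lies 11 mm behind it; y points along the fingers, x is the direction in which the jaws open and shut, and the axes are right-handed (so a half turn about y gives the same grasp; the last joint's range is limited). The gripper opens to 94 mm and grips with 3 to 60 N. Pads are 16 mm wide; open, the fingers measure 119 mm over their backs; the gripper's body (75 mm by 177 mm) begins 78 mm behind the grasp point.
Start: joints at [-0.103, 0.087, 1.371, -0, 1.684, -0.103], TCP at [0.55, -0, 0.214] pointing down, gripper open.
Joint ranges: [-3.1, 3.1], [-0.76, 2.03], [0.27, 2.55], [-1.08, 4.22], [0.17, 2.65], [-2.57, 2.57]. Speed limits (rad/s): [2.79, 2.79, 3.14, 3.14, 3.14, 3.14].

## Interface

Orientations are given as [roll, pitch, yaw] about the fixed x, y, z axes, in that order (R = Rz(yaw) Ry(pitch) Rx(roll)).
In Python, from bench import robot gives the robot as it stands.
- The arm moves only by the tool step_arm, never from a script. Its argument "commands" is a list of rows, each an object with "xyz": the shift along the world's x, y, z in m, a list of three; "twist": the turn, a rotation vector about the world's x, y, z in degrees, a list of three. In form: [{"xyz": [tx, ty, tz], "twist": [ax, ay, az]}, ...]. A call has 1 to 12 rows; each row is the pose to reach, as a shift and turn from the pose commanded when the call began; what a row does not reach only later rows make up. A row lasts 1/12 s, in which the tool goes at most 41.7 mm and 7.16 degrees, less where a joint would pass 70% of its speed; a pose out of reach is approached as far as the arm can. A call with a gripper value outside its range is refused whole. "fingers" is the closure in counts, from 0 (fully open) to 255 (shut), set as the call begins (left out, the last holds). The fingers move at their own pace and stop on an object; the grip force is fixed at half the most. Time passes only in rows, so rows that repeat a pose let the fingers close. It gives the time, the measured TCP pose, the force and the opening at its end, in the units of the state.
- robot.get_obs(): the state, without advancing time (a new reading comes with each control period).
- robot.snapshot(name): name is "scene" or "side" or "wrist"; returns (picture, depth): 480x640x3 uint8, red, green, blue; 480x640 float32, m along the optical axis (not along the pixel's ray), 0 where there is no reading.
- robot.camera_info(name): a dict with "fx", "fy", "cx", "cy" (pixels), "R" (3x3) and "t" (3): a world point X has camera coordinates R X + t. Camera axes: x right, y down, z forward; pixel columns grow to the right and rows downward; lengths in m; the calibration is good to about 2 mm. The wrist camera is an equidistant fisheye: a pixel r from the principal point sees the ray r / f radians off the axis. A picture is of the moment at which its call begins: read the wrist's pose just before it. camera_info takes no time and is no camera call; for the wrist camera it gives the pose at the moment of the call.
- robot.close_job(): hands the job in, once; it reports no verdict.
The state is a dict: "time": time; "joint_positions": joint angles; "qvel": joint speeds; "joint_torque": joint torques, N m; "tool_pos": TCP position; "ee_rot": TCP orientation; "wrist_force": force on the tool from outside, world axes, zero at the start; "wrist_torque": the same for the moment, N m; "width": finger opening in m.
Only numpy, scipy, OpenCV 4.12 (cv2) and the standard library are available. Lean on these libraries where they do the work, as an engineer would, in place of code of your own. Each camera call takes 0.05 s, during which the arm holds its last target.

## Task

Set the stop collar on the threaded rod to the height of the taller of the two forked gauges: slide that gauge fully home in the stand's channel, astride the rod, then spin the knurled collar down until the pad under it nips the gauge finger-tight - firmly touching, but gently, not screwed down hard. Leave the gauge nipped there, let go, and leave the lower gauge and the other things where they are.

Things in the scene. Friction and masses are not known exactly. Their poses are not given: they have to be found in the camera images.
- stand: Fixed stand: grey base plate 120 x 90 x 10 mm (its x from -70 to +50 mm) with an upright threaded steel rod of 15 mm diameter, top 86 mm above the worktop. Origin on the rod's axis at worktop height, z up. On the plate two steel rails 10 mm high, from x = -50 to +15 mm, leave a channel 41 mm wide about y = 0, flared at its mouth towards -x.
- channel_mouth (a point): The channel's mouth: on the plate's top (10 mm above the worktop), 65 mm before the rod's axis. A gauge is slid from here along the stand's +x, flat on the plate, until the rod meets the end of its slot.
- collar: Knurled round dark steel collar on the rod, 39 mm diameter, 22 mm high; origin on its axis at its underside, z up. Right-hand fast thread: turned clockwise seen from above it goes down 20 mm per turn (3.2 mm per rad); it stays where it is left. The underside starts 7 to 11 mm above an inserted tall gauge. Fingertips can hold it 5 mm above its underside, clear of the gauge.
- collar_mid (a point): The collar's centre, 11 mm above its underside. A round steel pad of 32 mm diameter, set differently each time, sticks out 1 to 4 mm below the collar: it meets the gauge first, to be found by feel. Turning takes about 0.05 N m free and some 0.01 N m more per N on the gauge, stiffly. Finger-tight: 5 to 30 N there; fingers gripping with 5 to 9 N begin to slip round it at that.
- tall_gauge: Loose aluminium forked gauge, 130 g, the taller of two. Head 30 mm high, 38 mm wide, from x = -31 to +21 mm, with a slot 18 mm wide open to +x and ending at x = -9 mm; handle 16 mm wide, 14 mm high along -x to x = -125 mm. z up; origin at the underside on the slot's centre line: fully home, it lies on the rod's axis (within 2 mm), 10 mm up.
- tall_gauge_grip (a point): Where the taller gauge is held: on its handle, half-way up (7 mm above the underside), 95 mm behind the origin (towards -x).
- low_gauge: The lower gauge, not to be used: the same in shape, with a head only 20 mm high. Origin and axes as for the taller one.
- petri_dish: Bystander: petri dish 60 mm across, 14 mm high; origin under its centre.
- spool_stand: Bystander: small white spool, 43 mm across, 44 mm high; origin under its centre.
- lab_timer: Bystander: dark lab timer 68 x 58 x 19 mm; origin under its centre.
Not all that is in view belongs to the job. Several things have the shape of the stand; the one meant has the colours described above. What is shaped like the tall_gauge but pink is not meant.

How it is judged:
By the outcome, as a careful person would: the job done as asked, in the order asked, and still so for the second after the job is handed in, with the robot touching nothing.
It also fails if it takes over 67 s, if anything falls off the work surface, if the arm or the gripper's body presses on something with over 40 N, if the wrist force passes 120 N, or if a joint passes its speed limit or range.

## Working session

There is one attempt and no reset: what is moved stays moved. The work goes in short steps, Python scripts to look and compute and a tool call to move; the robot and the scene stay as the last step left them, time stands still between calls to the robot, and variables do not carry over. Pictures are saved under pics/ and viewed, and the job is handed in when it is done.

Besides the shell and the picture viewer there is one more tool, called as name(argument=value, ...), one argument or row to a line, values as JSON. step_arm: Moves the arm, as the interface text tells. Its arguments: {"type":"object","properties":{"commands":{"type":"array"},"fingers":{"type":"number"}},"required":["commands"]}

```bash
ls; mkdir -p pics; python3 - <<'E'
from bench import robot
import cv2, numpy as np
print(robot.get_obs())
for n in ("scene","side","wrist"):
    ci=robot.camera_info(n); print(n,ci)
    p,d=robot.snapshot(n)
    cv2.imwrite(f"pics/{n}0.png",p[:,:,::-1]); np.savez(f"pics/{n}0.npz",p=p,d=d,**{k:np.array(ci[k]) for k in ("fx","fy","cx","cy","R","t")})
E
```

```text
pics
{'time': 0.0, 'joint_positions': array([-1.03102192e-01,  8.79476933e-02,  1.37225447e+00,  6.45771554e-06,
        1.68359852e+00, -1.03105109e-01]), 'qvel': array([ 1.37859811e-03, -1.56573543e-04, -6.76078451e-04,  9.65206863e-04,
        5.21691256e-05,  1.54875583e-04]), 'joint_torque': array([ 1.28542815e-03, -3.40182602e+01, -3.02423716e+01,  7.18220207e-02,
        3.29729996e-02, -1.13141955e-04]), 'tool_pos': array([5.49464958e-01, 5.17456834e-05, 2.12308054e-01]), 'ee_rot': array([-1.57056269e+00,  2.19563991e-03,  3.89295691e-06]), 'wrist_force': array([-0.64710459,  0.55634409, -0.90578908]), 'wrist_torque': array([-0.00945738, -0.01693847, -0.02292272]), 'width': 0.09355374426550676}
scene {'fx': 459.9797003116456, 'fy': 459.9797003116456, 'cx': 316.72826395956537, 'cy': 237.29113921779728, 'R': array([[ 0.8891173 , -0.45743358, -0.01499788],
       [-0.28371035, -0.5251441 , -0.80232918],
       [ 0.35913626,  0.71761981, -0.59669335]]), 't': array([-0.46655777,  0.29211672,  0.74005067])}
side {'fx': 552.6043610949084, 'fy': 552.6043610949084, 'cx': 317.7814326387612, 'cy': 238.26264194920617, 'R': array([[-0.9974623 , -0.06596368,  0.02679099],
       [-0.04972657,  0.37615875, -0.9252199 ],
       [ 0.05095325, -0.92420419, -0.37848432]]), 't': array([0.5988382 , 0.04701208, 1.29953326])}
wrist {'fx': 371.64829954431775, 'fy': 371.64829954431775, 'cx': 325.23112136526123, 'cy': 239.3229723906641, 'R': array([[ 9.99997149e-01,  2.93777802e-04, -2.36991925e-03],
       [ 9.02298517e-04, -9.65320430e-01,  2.61066376e-01],
       [-2.21103596e-03, -2.61067770e-01, -9.65317943e-01]]), 't': array([-0.54905373, -0.02984788,  0.39159627])}
```

View pics/scene0.png

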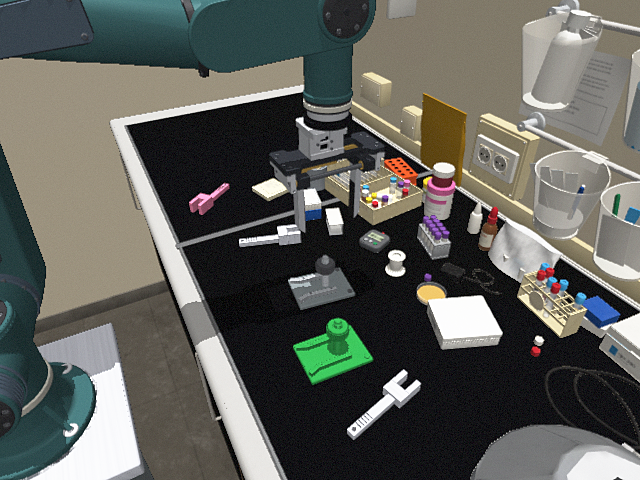

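View pics/side0.png

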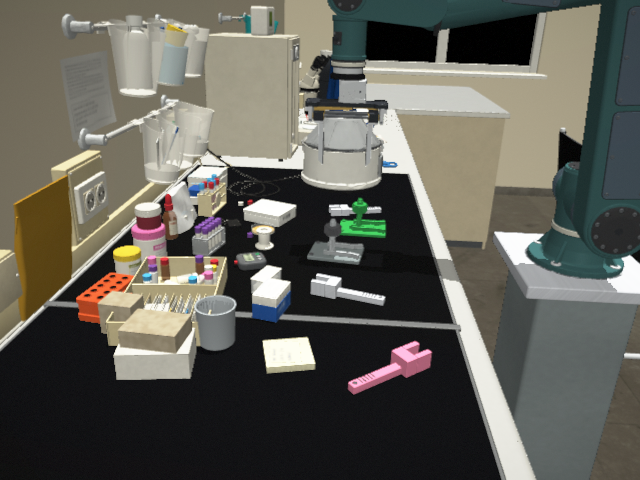

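View pics/wrist0.png

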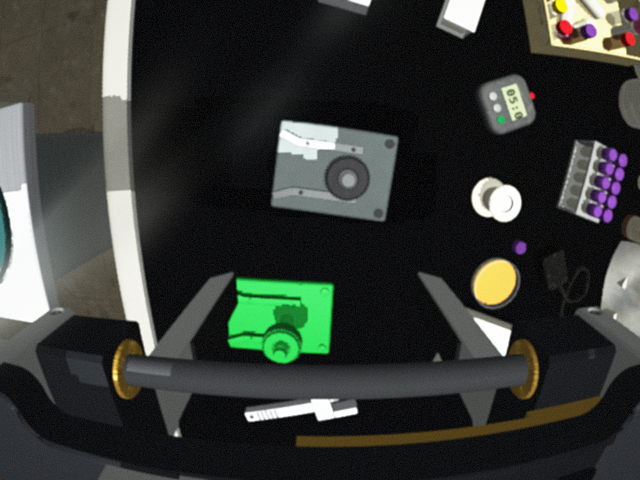

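The scene view shows the grey stand at (322,285), a green decoy, a pink decoy gauge, and two white gauges at (270,237) and (385,405). I'll measure both gauges and the stand using depth and rays.

```bash
cat > h.py <<'E'
import numpy as np, cv2
def load(f):
    z=np.load(f); return z
def cloud(z):
    d=z['d'];h,w=d.shape; v,u=np.mgrid[0:h,0:w].astype(float)
    c=np.stack([(u-z['cx'])/z['fx']*d,(v-z['cy'])/z['fy']*d,d],-1)
    X=(c-z['t'])@z['R']; X[d==0]=np.nan
    return X
def raysP(z,u,v): # pinhole
    r=np.stack([(u-z['cx'])/z['fx'],(v-z['cy'])/z['fy'],np.ones_like(u,float)],-1)@z['R']
    return -z['R'].T@z['t'], r
def raysF(z,u,v):
    du=u-z['cx'];dv=v-z['cy'];r=np.hypot(du,dv);th=r/z['fx'];s=np.where(r>0,np.sin(th)/np.maximum(r,1e-9),0)
    c=np.stack([du*s,dv*s,np.cos(th)],-1)@z['R']
    return -z['R'].T@z['t'], c
def onplane(o,r,h): return o+r*((h-o[2])/r[...,2])[...,None]
E
python3 - <<'E'
from h import *
for n in("scene","side"):
    z=load(f"pics/{n}0.npz");X=cloud(z);p=z['p'].astype(int)
    bright=(p.min(-1)>120)&(p.max(-1)-p.min(-1)<40)
    m=bright&(X[...,2]>0.004)&(X[...,2]<0.06)&(X[...,0]>0.2)&(X[...,0]<0.9)
    nl,lab,st,ce=cv2.connectedComponentsWithStats(m.astype(np.uint8))
    for i in range(1,nl):
        if st[i,4]<60: continue
        P=X[lab==i]; print(n,st[i],"mean",np.nanmean(P,0).round(3),"min",np.nanmin(P,0).round(3),"max",np.nanmax(P,0).round(3),"z pct",np.nanpercentile(P[:,2],[5,30,50,70,90,98]).round(4))
    big=cv2.resize(z['p'][180:460,170:440] if n=="scene" else z['p'][190:320,280:420],None,fx=2.8 if n=="scene" else 4.5,fy=2.8 if n=="scene" else 4.5,interpolation=cv2.INTER_CUBIC)
    cv2.imwrite(f"pics/{n}0_zoom.png",big[:600,:800,::-1])
E
```

```text
scene [  80   77  181   46 2517] mean [0.526 1.26  0.032] min [0.2   1.242 0.004] max [0.9   1.279 0.06 ] z pct [0.0073 0.0215 0.0323 0.0435 0.0545 0.059 ]
scene [332 171  18  18 156] mean [0.805 0.383 0.034] min [0.781 0.339 0.026] max [0.842 0.417 0.04 ] z pct [0.0293 0.0325 0.0341 0.0358 0.0381 0.0402]
scene [361 171  15  11  91] mean [0.873 0.367 0.033] min [0.847 0.345 0.022] max [0.9   0.385 0.042] z pct [0.0263 0.031  0.0336 0.036  0.0387 0.041 ]
scene [252 179  34  20 353] mean [0.618 0.468 0.012] min [0.575 0.424 0.005] max [0.655 0.512 0.017] z pct [0.0099 0.0116 0.0123 0.0131 0.014  0.015 ]
scene [304 188  18  23 304] mean [0.67  0.311 0.045] min [0.64  0.279 0.004] max [0.732 0.42  0.053] z pct [0.032  0.0463 0.0481 0.0488 0.0501 0.0509]
scene [373 192  21  13  86] mean [0.864 0.262 0.02 ] min [0.827 0.198 0.004] max [0.9   0.302 0.046] z pct [0.0108 0.0184 0.02   0.0215 0.0235 0.0452]
scene [325 208  18  27 356] mean [0.686 0.221 0.028] min [0.664 0.192 0.004] max [0.717 0.27  0.037] z pct [0.0074 0.0257 0.0325 0.0338 0.0348 0.0359]
scene [239 225  62  22 636] mean [0.53
[... 3112 characters left out ...]
833 0.318 0.01 ] max [0.889 0.409 0.04 ] z pct [0.0241 0.0326 0.0334 0.0342 0.0361 0.0388]
side [175 294  27  20 223] mean [0.812 0.371 0.03 ] min [0.791 0.312 0.005] max [0.836 0.416 0.04 ] z pct [0.016  0.0281 0.0318 0.034  0.0363 0.0383]
side [197 301  36  14 340] mean [0.75  0.409 0.05 ] min [0.718 0.401 0.034] max [0.774 0.434 0.06 ] z pct [0.0376 0.0458 0.05   0.0543 0.0582 0.0595]
side [ 113  327   83   52 2256] mean [0.812 0.543 0.029] min [0.76  0.451 0.004] max [0.872 0.558 0.051] z pct [0.0065 0.0203 0.0308 0.041  0.0445 0.0463]
side [ 263  338   52   33 1401] mean [0.618 0.476 0.011] min [0.573 0.426 0.004] max [0.663 0.517 0.014] z pct [0.0067 0.0104 0.011  0.0115 0.0123 0.0131]
```

```bash
python3 - <<'E'
from h import *
for n in("scene","side"):
    z=load(f"pics/{n}0.npz");X=cloud(z);p=z['p'].astype(int)
    box=(X[...,0]>.43)&(X[...,0]<.63)&(X[...,1]>.19)&(X[...,1]<.31)
    off=0 if n=="scene" else 0
    head=box&(X[...,2]>.0265)&(X[...,2]<.035)
    hand=box&(X[...,2]>.0105)&(X[...,2]<.0175)&(X[...,0]<.535)
    for nm,m in(("head",head),("hand",hand)):
        P=X[m]; r=cv2.minAreaRect(P[:,:2].astype(np.float32)*1000)
        dx,dy=P[:,:2].mean(0); _,s,vt=np.linalg.svd(P[:,:2]-P[:,:2].mean(0))
        print(n,nm,m.sum(),P.mean(0).round(4),"z",np.median(P[:,2]).round(4),r,cv2.boxPoints(r).round(1).tolist(),"dir",np.degrees(np.arctan2(vt[0,1],vt[0,0])))
    # stand
    box=(X[...,0]>.44)&(X[...,0]<.66)&(X[...,1]>-.03)&(X[...,1]<.14)
    pl=box&(X[...,2]>.006)&(X[...,2]<.013)
    rl=box&(X[...,2]>.016)&(X[...,2]<.024)
    co=box&(X[...,2]>.03)&(X[...,2]<.10)
    print(n,"plate",cv2.boxPoints(cv2.minAreaRect(X[pl][:,:2].astype(np.float32)*1000)).round(1).tolist(),np.median(X[pl][:,2]))
    print(n,"rail",np.median(X[rl][:,2]))
    zz=X[co][:,2]
    print(n,"collar",X[co].mean(0).round(4), np.histogram(zz,bins=np.arange(.03,.102,.004)))
    # visualize
    big=z['p'][180:460,170:440] if n=="scene" else z['p'][190:320,280:420]
    f=2.14 if n=="scene" else 4.5
    cv2.imwrite(f"pics/{n}0_zoom.png",cv2.resize(big,None,fx=f,fy=f,interpolation=cv2.INTER_CUBIC)[:,:,::-1])
E
```

```text
scene head 171 [0.5655 0.2362 0.0295] z 0.0296 ((569.639892578125, 236.25209045410156), (40.674278259277344, 51.31388473510742), 72.58802032470703) [[539.0999755859375, 224.5], [588.0, 209.1999969482422], [600.2000122070312, 248.0], [551.2000122070312, 263.29998779296875]] dir 154.14354374137707
scene hand 165 [0.4952 0.2585 0.0136] z 0.0138 ((496.79449462890625, 259.8135070800781), (22.24008560180664, 82.68232727050781), 72.65535736083984) [[454.0, 261.5], [532.9000244140625, 236.89999389648438], [539.5999755859375, 258.1000061035156], [460.6000061035156, 282.79998779296875]] dir 162.4649181198456
scene plate [[490.79998779296875, 8.0], [609.2999877929688, -9.300000190734863], [622.5999755859375, 82.5999984741211], [504.1000061035156, 99.80000305175781]] 0.009827196225430695
scene rail 0.019331726753961727
scene collar [0.5631 0.0377 0.0667] (array([ 15,   8,   5,   0,   4,   6,  24,  29,  31,  43, 114,  25,  15,
        18,   8,   0,   0]), array([0.03 , 0.034, 0.038, 0.042, 0.046, 0.05 , 0.054, 0.058, 0.062,
       0.066, 0.07 , 0.074, 0.078, 0.082, 0.086, 0.09 , 0.094, 0.098]))
s
[... 331 characters left out ...]
95.205810546875, 260.6925354003906), (20.898757934570312, 83.90953826904297), 74.59891510009766) [[452.0, 261.79998779296875], [532.9000244140625, 239.5], [538.4000244140625, 259.6000061035156], [457.5, 281.8999938964844]] dir 162.55584221868432
side plate [[490.20001220703125, 10.5], [608.5999755859375, -6.300000190734863], [622.0, 88.30000305175781], [503.6000061035156, 105.0999984741211]] 0.008892359012690115
side rail 0.01825399083206957
side collar [0.5662 0.0536 0.0624] (array([10,  9,  9,  7,  7, 15, 33, 26, 27, 39, 57, 10,  9, 13,  1,  0,  0]), array([0.03 , 0.034, 0.038, 0.042, 0.046, 0.05 , 0.054, 0.058, 0.062,
       0.066, 0.07 , 0.074, 0.078, 0.082, 0.086, 0.09 , 0.094, 0.098]))
```

View pics/scene0_zoom.png

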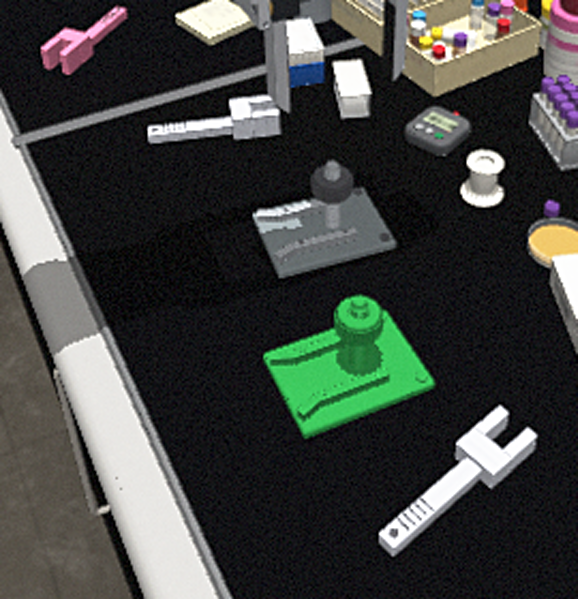

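View pics/side0_zoom.png

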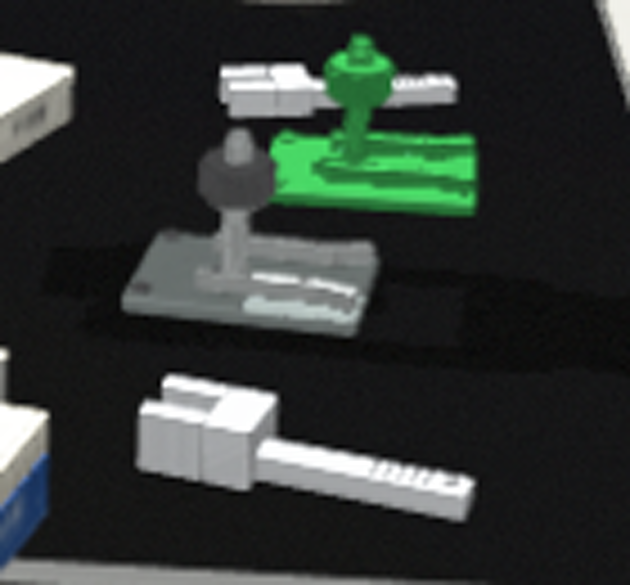

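```bash
python3 - <<'E'
from h import *
z=load("pics/wrist0.npz");p=z['p']
cv2.imwrite("pics/wrist0_zoom.png",cv2.resize(p[100:240,250:420],None,fx=4.2,fy=4.2,interpolation=cv2.INTER_CUBIC)[:,:,::-1])
print(-z['R'].T@z['t'])
# plate contour
g=p.astype(int).sum(-1)/3
sat=p.max(-1).astype(int)-p.min(-1)
m=((g>70)&(sat<40)).astype(np.uint8); m[:100]=0;m[240:]=0;m[:,:250]=0;m[:,420:]=0
m=cv2.morphologyEx(m,cv2.MORPH_CLOSE,np.ones((9,9)))
cs,_=cv2.findContours(m,cv2.RETR_EXTERNAL,cv2.CHAIN_APPROX_NONE)
c=max(cs,key=cv2.contourArea)[:,0]
o,r=raysF(z,c[:,0].astype(float),c[:,1].astype(float))
P=onplane(o,r,.010)
print(cv2.minAreaRect(P[:,:2].astype(np.float32)*1000),cv2.boxPoints(cv2.minAreaRect(P[:,:2].astype(np.float32)*1000)).round(1).tolist())
# dark collar ring
d=z['d']; print("depth min in area", d[150:210,320:375].min())
dk=((g<62)).astype(np.uint8); dk[:150]=0;dk[210:]=0;dk[:,:318]=0;dk[:,378:]=0
cs,_=cv2.findContours(dk,cv2.RETR_EXTERNAL,cv2.CHAIN_APPROX_NONE)
c=max(cs,key=cv2.contourArea); e=cv2.fitEllipse(c);print(e)
for h in(.06,.071,.08):
  o,r=raysF(z,np.array([e[0][0]]),np.array([e[0][1]])); print(h,onplane(o,r,h))
E
```

```text
[0.54994493 0.07358169 0.38450597]
((557.3458251953125, 44.134498596191406), (89.65757751464844, 120.07386779785156), 81.97838592529297) [[491.6000061035156, 8.100000381469727], [610.5, -8.600000381469727], [623.0999755859375, 80.0999984741211], [504.20001220703125, 96.9000015258789]]
depth min in area 0.0
((347.1308898925781, 177.81382751464844), (41.16990280151367, 42.25757598876953), 100.2003402709961)
0.06 [[0.56833183 0.0415458  0.06      ]]
0.071 [[0.56770856 0.04263174 0.071     ]]
0.08 [[0.56719861 0.04352024 0.08      ]]
```

View pics/wrist0_zoom.png

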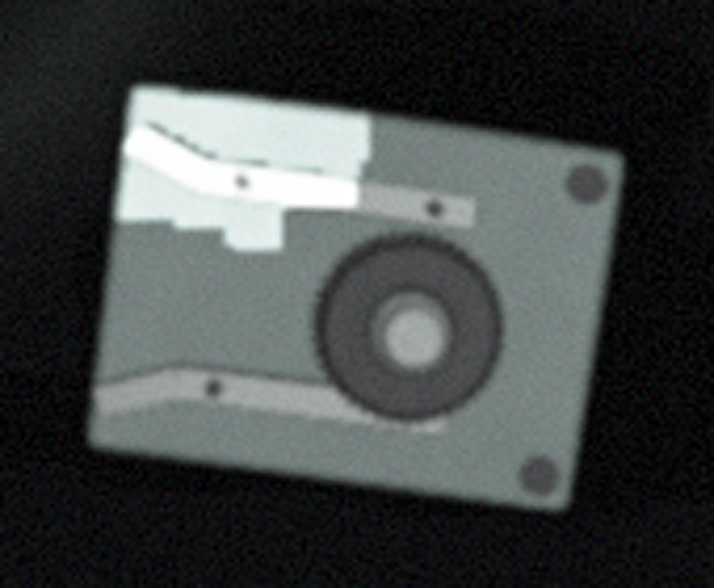

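The stand is well resolved: plate 89.7×120.1 mm, yaw −8.0°, rod at about (0.567, 0.0427), and the collar centre agrees. The tall gauge is the one at y≈0.25 with its head top near 30 mm; the other measures 20 mm. I'll move over it to look.

step_arm(
  commands=[
    {"xyz": [-0.04, 0.2, 0], "twist": [0, 0, 0]},
    {"xyz": [-0.04, 0.2, 0], "twist": [0, 0, 0]},
    {"xyz": [-0.04, 0.2, 0], "twist": [0, 0, 0]},
    {"xyz": [-0.04, 0.2, 0], "twist": [0, 0, 0]},
    {"xyz": [-0.04, 0.2, 0], "twist": [0, 0, 0]},
    {"xyz": [-0.04, 0.2, 0], "twist": [0, 0, 0]},
    {"xyz": [-0.04, 0.2, 0], "twist": [0, 0, 0]},
    {"xyz": [-0.04, 0.2, 0], "twist": [0, 0, 0]},
    {"xyz": [-0.04, 0.2, 0], "twist": [0, 0, 0]},
  ],
)

```text
time: 0.9
tool_pos: [0.5103, 0.1987, 0.2133]
ee_rot: [-1.572, 0.0, -0.002]
wrist_force: [0.4, -0.3, -0.4]
width: 0.0938
```

```bash
cat >> h.py <<'E'
def snap(name,tag):
    from bench import robot
    ci=robot.camera_info(name); p,d=robot.snapshot(name)
    np.savez(f"pics/{tag}.npz",p=p,d=d,**{k:np.array(ci[k]) for k in ("fx","fy","cx","cy","R","t")})
    cv2.imwrite(f"pics/{tag}.png",p[:,:,::-1]); return load(f"pics/{tag}.npz")
E
python3 - <<'E'
from h import *
from bench import robot
o=robot.get_obs();print(o['tool_pos'],o['ee_rot'],o['joint_positions'],o['time'])
z=snap("wrist","w1")
E
```

```text
[0.51032013 0.19871218 0.21325422] [-1.57155088e+00  2.21945337e-04 -1.65522032e-03] [ 2.68207544e-01  8.23902155e-02  1.37636553e+00 -6.72320165e-04
  1.68325196e+00  2.69787372e-01] 0.9
```

View pics/w1.png

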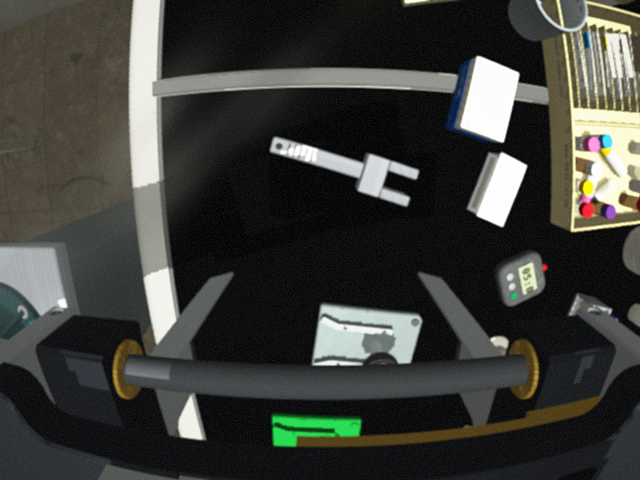

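```bash
python3 - <<'E'
from h import *
z=load("pics/w1.npz");p=z['p']
g=p.min(-1); m=(g>90).astype(np.uint8)
m[:125]=0;m[215:]=0;m[:,:255]=0;m[:,430:]=0
cv2.imwrite("pics/w1_zoom.png",cv2.resize(p[125:215,255:430],None,fx=4.5,fy=4.5,interpolation=cv2.INTER_CUBIC)[:,:,::-1])
cs,_=cv2.findContours(m,cv2.RETR_EXTERNAL,cv2.CHAIN_APPROX_NONE)
c=max(cs,key=cv2.contourArea)[:,0].astype(float)
print(len(c))
hd=c[c[:,0]>366]; ha=c[c[:,0]<350]
for nm,q,h in(("head",hd,.030),("hand",ha,.014)):
    o,r=raysF(z,q[:,0],q[:,1]);P=onplane(o,r,h)[:,:2]*1000
    b=cv2.minAreaRect(P.astype(np.float32));print(nm,b,cv2.boxPoints(b).round(1).tolist())
E
```

```text
400
head ((570.7677612304688, 235.39039611816406), (38.757137298583984, 53.44218063354492), 73.01826477050781) [[539.5999755859375, 224.6999969482422], [590.7000122070312, 209.10000610351562], [602.0, 246.10000610351562], [550.9000244140625, 261.70001220703125]]
hand ((496.4590148925781, 258.5216369628906), (17.158794403076172, 83.70801544189453), 73.02204132080078) [[453.8999938964844, 262.5], [534.0, 238.10000610351562], [539.0, 254.5], [458.8999938964844, 278.8999938964844]]
```

View pics/w1_zoom.png

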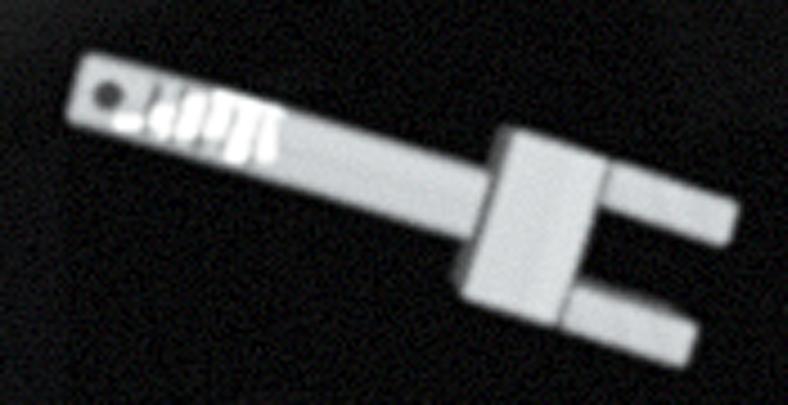

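Gauge axis yaw is −17.0°, and the head-to-handle-end distance agrees with the spec. The grip point is (0.4847, 0.2617). I'll move above it.

step_arm(
  commands=[
    {"xyz": [-0.004, 0.01, -0.02], "twist": [0, 0, 7]},
    {"xyz": [-0.01, 0.02, -0.04], "twist": [0, 0, 14]},
    {"xyz": [-0.015, 0.03, -0.06], "twist": [0, 0, 21]},
    {"xyz": [-0.02, 0.04, -0.08], "twist": [0, 0, 28]},
    {"xyz": [-0.0255, 0.05, -0.1], "twist": [0, 0, 35]},
    {"xyz": [-0.0255, 0.0615, -0.12], "twist": [0, 0, 42]},
    {"xyz": [-0.0255, 0.0615, -0.14], "twist": [0, 0, 49]},
    {"xyz": [-0.0255, 0.0615, -0.15], "twist": [0, 0, 56]},
    {"xyz": [-0.0255, 0.0615, -0.15], "twist": [0, 0, 63]},
    {"xyz": [-0.0255, 0.0615, -0.15], "twist": [0, 0, 70]},
    {"xyz": [-0.0255, 0.0615, -0.15], "twist": [0, 0, 73]},
    {"xyz": [-0.0255, 0.0615, -0.15], "twist": [0, 0, 73]},
  ],
)

```text
time: 1.95
tool_pos: [0.4852, 0.26, 0.0634]
ee_rot: [-1.571, 0.0, 1.272]
wrist_force: [0.4, 0.0, -0.4]
width: 0.0941
```

```bash
python3 - <<'E'
from h import *
from bench import robot
o=robot.get_obs();print(o['tool_pos'],o['ee_rot'],o['joint_positions'],o['qvel'].round(3),o['time'])
z=snap("wrist","w2")
o=robot.get_obs();print(o['tool_pos'],o['ee_rot'])
E
```

```text
[0.48517619 0.2600355  0.06338125] [-1.57076987e+00  2.36986525e-04  1.27233332e+00] [ 3.89101184e-01  1.66144707e-01  1.58644423e+00 -1.69135836e-04
  1.38917457e+00 -8.83201571e-01] [ 0.004 -0.005 -0.003  0.002 -0.001  0.079] 1.95
[0.4851383  0.26022933 0.06347669] [-1.57083547e+00  4.00489440e-05  1.27044888e+00]
```

View pics/w2.png

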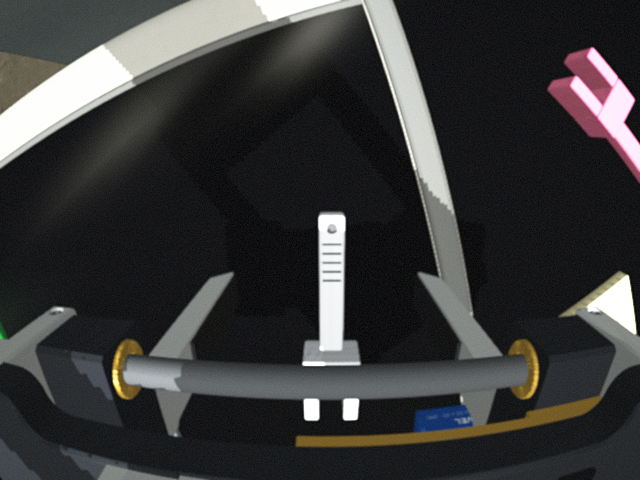

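The handle is centred between the fingers and aligned at pixel (332,280). I'll lower and close.

step_arm(
  commands=[
    {"xyz": [0, 0.0005, -0.02], "twist": [0, 0, 0]},
    {"xyz": [0, 0.0005, -0.04], "twist": [0, 0, 0]},
    {"xyz": [0, 0.0005, -0.053], "twist": [0, 0, 0]},
    {"xyz": [0, 0.0005, -0.053], "twist": [0, 0, 0]},
    {"xyz": [0, 0.0005, -0.053], "twist": [0, 0, 0]},
  ],
)

```text
time: 2.42
tool_pos: [0.4847, 0.2612, 0.0103]
ee_rot: [-1.57, 0.0, 1.272]
wrist_force: [-0.4, -0.8, 0.7]
width: 0.0941
```

step_arm(
  commands=[
    {"xyz": [0, 0, 0], "twist": [0, 0, 0]},
    {"xyz": [0, 0, 0], "twist": [0, 0, 0]},
    {"xyz": [0, 0, 0], "twist": [0, 0, 0]},
    {"xyz": [0, 0, 0], "twist": [0, 0, 0]},
    {"xyz": [0, 0, 0], "twist": [0, 0, 0]},
    {"xyz": [0, 0, 0], "twist": [0, 0, 0]},
    {"xyz": [0, 0, 0], "twist": [0, 0, 0]},
    {"xyz": [0, 0, 0], "twist": [0, 0, 0]},
    {"xyz": [0, 0, 0], "twist": [0, 0, 0]},
    {"xyz": [0, 0, 0], "twist": [0, 0, 0]},
    {"xyz": [0, 0, 0], "twist": [0, 0, 0]},
    {"xyz": [0, 0, 0], "twist": [0, 0, 0]},
  ],
  fingers=255,
)

```text
time: 3.42
tool_pos: [0.4845, 0.2621, 0.0105]
ee_rot: [-1.571, -0.0, 1.274]
wrist_force: [0.1, -0.4, 0.4]
width: 0.0176
```

step_arm(
  commands=[
    {"xyz": [0, 0, 0.02], "twist": [0, 0, 0]},
    {"xyz": [0, 0, 0.04], "twist": [0, 0, 0]},
    {"xyz": [-0.015, -0.025, 0.04], "twist": [0, 0, 1]},
    {"xyz": [-0.032, -0.055, 0.04], "twist": [0, 0, 3]},
    {"xyz": [-0.05, -0.085, 0.04], "twist": [0, 0, 5]},
    {"xyz": [-0.068, -0.115, 0.04], "twist": [0, 0, 7]},
    {"xyz": [-0.085, -0.145, 0.04], "twist": [0, 0, 9]},
    {"xyz": [-0.1, -0.172, 0.04], "twist": [0, 0, 9]},
    {"xyz": [-0.1105, -0.192, 0.04], "twist": [0, 0, 9]},
    {"xyz": [-0.1105, -0.192, 0.04], "twist": [0, 0, 9]},
    {"xyz": [-0.1105, -0.192, 0.04], "twist": [0, 0, 9]},
  ],
)

```text
time: 4.33
tool_pos: [0.3735, 0.0695, 0.0503]
ee_rot: [-1.571, -0.001, 1.429]
wrist_force: [0.0, 0.3, -2.1]
width: 0.0159
```

```bash
python3 - <<'E'
from h import *
from bench import robot
o=robot.get_obs();print(o['tool_pos'],o['ee_rot'],o['joint_positions'],o['time'],o['width'])
z=snap("wrist","w3");z=snap("scene","s3");z2=snap("side","d3")
cv2.imwrite("pics/s3z.png",cv2.resize(z['p'][200:350,180:380],None,fx=3.8,fy=3.8,interpolation=cv2.INTER_CUBIC)[:,:,::-1])
cv2.imwrite("pics/d3z.png",cv2.resize(z2['p'][190:310,290:450],None,fx=4.5,fy=4.5,interpolation=cv2.INTER_CUBIC)[:,:,::-1])
E
```

```text
[0.37350146 0.06950229 0.05029335] [-1.57075783e+00 -5.95675939e-04  1.42873538e+00] [ 3.38995274e-02 -2.10667554e-01  1.98307644e+00  6.05489433e-04
  1.36911743e+00 -1.39495713e+00] 4.3333 0.015916716562933014
```

View pics/w3.png

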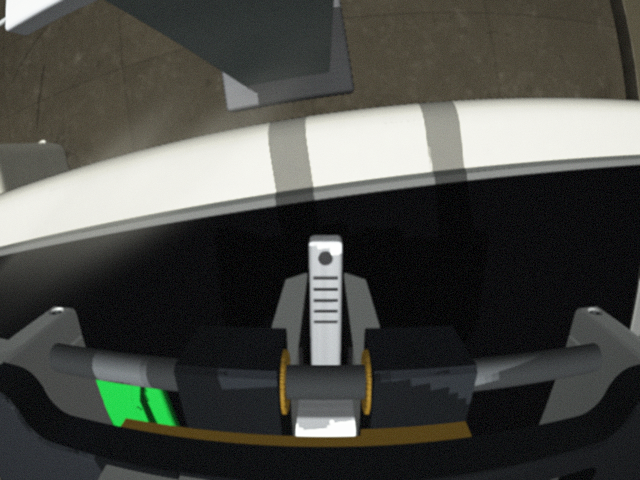

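View pics/s3z.png

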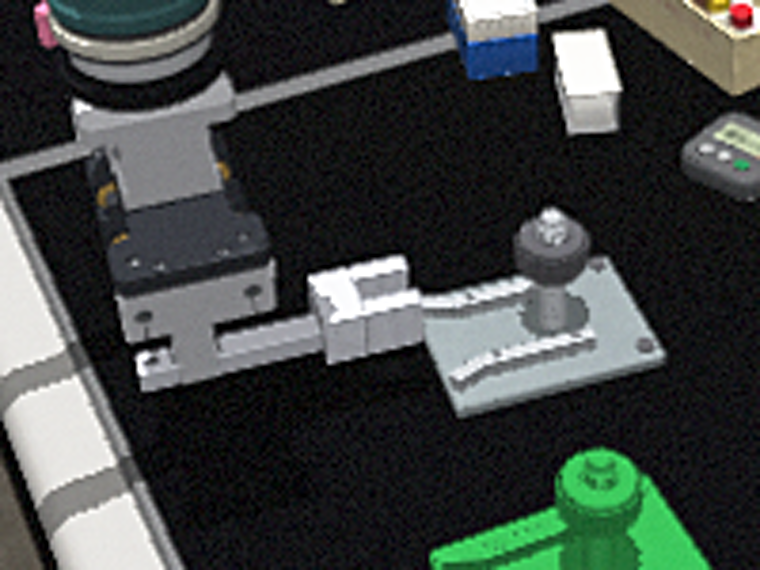

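View pics/d3z.png

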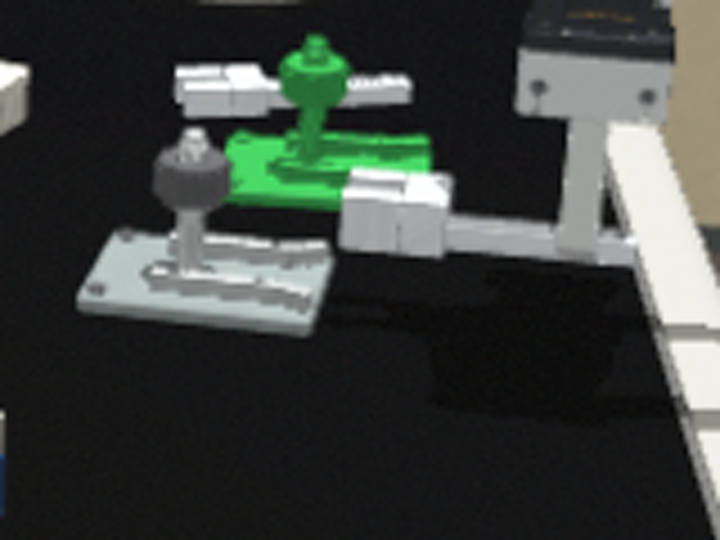

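```bash
python3 - <<'E'
from h import *
for t in("s3","d3"):
    z=load(f"pics/{t}.npz");X=cloud(z);p=z['p']
    m=(p.min(-1)>90)&(X[...,2]>.06)&(X[...,2]<.08)&(X[...,0]>.42)&(X[...,0]<.51)&(X[...,1]>.01)&(X[...,1]<.11)
    P=X[m]; A=np.c_[P[:,:2]-[.463,.057],np.ones(len(P))]; k=P[:,2]>.066
    print(t,len(P),np.linalg.lstsq(A[k],P[k,2],rcond=None)[0],np.median(P[k,2]))
    b=cv2.minAreaRect((P[k][:,:2]*1000).astype(np.float32));print(b)
    m=(X[...,2]>.04)&(X[...,2]<.1)&(X[...,0]>.54)&(X[...,0]<.6)&(X[...,1]>.01)&(X[...,1]<.08)&(p.max(-1)<110)
    h=X[m];print("collar z pct",np.percentile(h[:,2],[1,5,50,95,99]))
E
```

```text
s3 370 [-0.01566486  0.00533614  0.06842811] 0.06851987307967956
((462.89031982421875, 56.893218994140625), (40.304386138916016, 51.71461868286133), 82.25889587402344)
collar z pct [0.04965574 0.05510238 0.06631382 0.073101   0.07428238]
d3 202 [-0.01131424  0.02054303  0.06737435] 0.06743253902737886
((463.1932373046875, 61.13664245605469), (41.65004348754883, 50.93692398071289), 83.08162689208984)
collar z pct [0.04525774 0.04954051 0.06181678 0.07109396 0.07232425]
```

step_arm(
  commands=[
    {"xyz": [0, 0, -0.015], "twist": [0, 0, 0]},
    {"xyz": [0, 0, -0.0285], "twist": [0, 0, 0]},
    {"xyz": [0, 0, -0.0285], "twist": [0, 0, 0]},
    {"xyz": [0.0099, -0.0014, -0.0285], "twist": [0, 0, 0]},
    {"xyz": [0.0198, -0.0028, -0.0285], "twist": [0, 0, 0]},
    {"xyz": [0.0297, -0.0042, -0.0285], "twist": [0, 0, 0]},
    {"xyz": [0.0347, -0.0049, -0.0285], "twist": [0, 0, 0]},
    {"xyz": [0.0396, -0.0056, -0.0285], "twist": [0, 0, 0]},
    {"xyz": [0.0396, -0.0056, -0.0285], "twist": [0, 0, 0]},
    {"xyz": [0.0396, -0.0056, -0.0285], "twist": [0, 0, 0]},
  ],
)

```text
time: 5.32
tool_pos: [0.3971, 0.0669, 0.0157]
ee_rot: [-1.529, 0.001, 1.433]
wrist_force: [-28.6, 6.2, 1.3]
width: 0.0157
```

```bash
python3 - <<'E'
from h import *
from bench import robot
o=robot.get_obs();print(o['tool_pos'],o['ee_rot'],o['wrist_force'],o['wrist_torque'],o['time'],o['width'])
z=snap("scene","s4");z2=snap("side","d4")
a=cv2.resize(z['p'][200:350,180:380],(800,600),interpolation=cv2.INTER_CUBIC)
b=cv2.resize(z2['p'][190:310,290:450],(800,600),interpolation=cv2.INTER_CUBIC)
cv2.imwrite("pics/s4z.png",a[:,:,::-1]);cv2.imwrite("pics/d4z.png",b[:,:,::-1])
E
```

```text
[0.39713889 0.06694868 0.01566336] [-1.52903590e+00  1.32970040e-03  1.43276582e+00] [-28.59665501   6.24033677   1.30537057] [1.17066375 5.47838257 0.07238   ] 5.3167 0.015705625412349333
```

View pics/s4z.png

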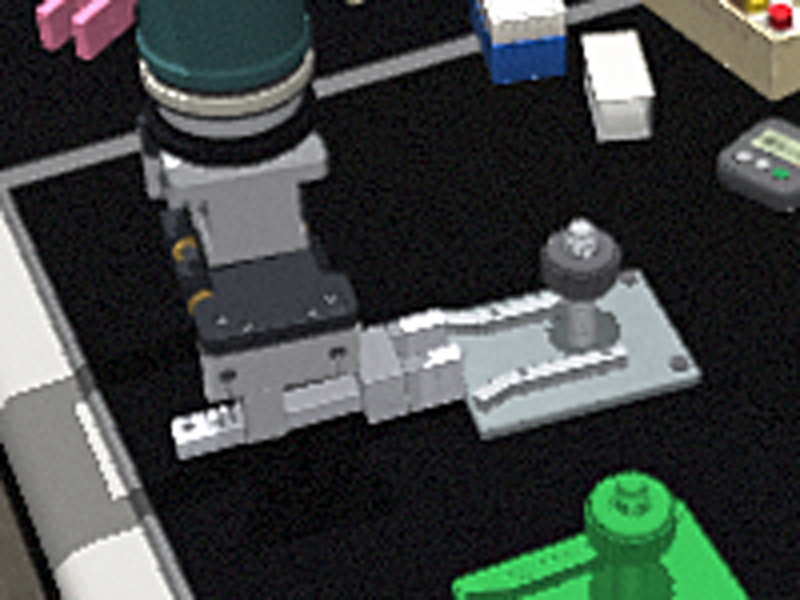

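View pics/d4z.png

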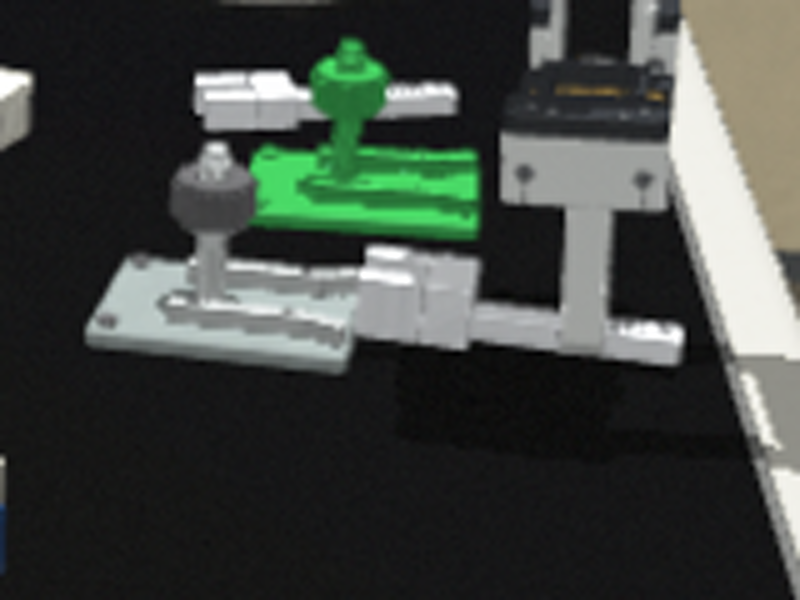

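The head's front butted the plate's edge because the tip sat a little low. I'll back off and re-measure.

step_arm(
  commands=[
    {"xyz": [-0.015, 0.002, 0], "twist": [0, 0, 0]},
    {"xyz": [-0.03, 0.0042, 0], "twist": [0, 0, 0]},
    {"xyz": [-0.0396, 0.0056, 0.0], "twist": [0, 0, 0]},
    {"xyz": [-0.0396, 0.0056, 0.0285], "twist": [0, 0, 0]},
    {"xyz": [-0.0396, 0.0056, 0.0285], "twist": [0, 0, 0]},
    {"xyz": [-0.0396, 0.0056, 0.0285], "twist": [0, 0, 0]},
  ],
)

```text
time: 5.92
tool_pos: [0.3771, 0.0702, 0.0528]
ee_rot: [-1.578, -0.001, 1.431]
wrist_force: [-0.5, 0.4, -2.2]
width: 0.0157
```

```bash
cat > hd.py <<'E'
from h import *
def head(t,cx,cy,zlo,zhi):
    z=load(f"pics/{t}.npz");X=cloud(z);p=z['p']
    m=(p.min(-1)>90)&(X[...,2]>zlo)&(X[...,2]<zhi)&(abs(X[...,0]-cx)<.045)&(abs(X[...,1]-cy)<.04)
    P=X[m]; A=np.c_[P[:,:2]-[cx,cy],np.ones(len(P))]
    print(t,len(P),"slopes,z",np.linalg.lstsq(A,P[:,2],rcond=None)[0].round(4),np.median(P[:,2]),cv2.minAreaRect((P[:,:2]*1000).astype(np.float32)))
E
python3 - <<'E'
from hd import *
from bench import robot
o=robot.get_obs();print(o['tool_pos'],o['ee_rot'],o['wrist_force'],o['wrist_torque'],o['time'],o['width'])
z=snap("scene","s5");z2=snap("side","d5")
head("s5",.463,.057,.062,.08);head("d5",.463,.06,.062,.08)
a=cv2.resize(z['p'][200:350,180:380],(800,600),interpolation=cv2.INTER_CUBIC)
b=cv2.resize(z2['p'][190:310,290:450],(800,600),interpolation=cv2.INTER_CUBIC)
cv2.imwrite("pics/s5z.png",a[:,:,::-1]);cv2.imwrite("pics/d5z.png",b[:,:,::-1])
E
```

```text
[0.37710044 0.07020486 0.05284402] [-1.57788703e+00 -1.32251386e-03  1.43148441e+00] [-0.46224521  0.35341592 -2.18611406] [0.04132181 0.05391146 0.07687314] 5.9167 0.015667891627255653
s5 490 slopes,z [-0.0347  0.0945  0.0731] 0.07533909761900504 ((450.9538269042969, 59.12872314453125), (41.6070442199707, 52.31634521484375), 82.36467742919922)
d5 260 slopes,z [-0.0178 -0.1226  0.0716] 0.0720676036991787 ((449.2499084472656, 62.08837890625), (43.148223876953125, 51.89276123046875), 83.88021087646484)
```

View pics/d5z.png

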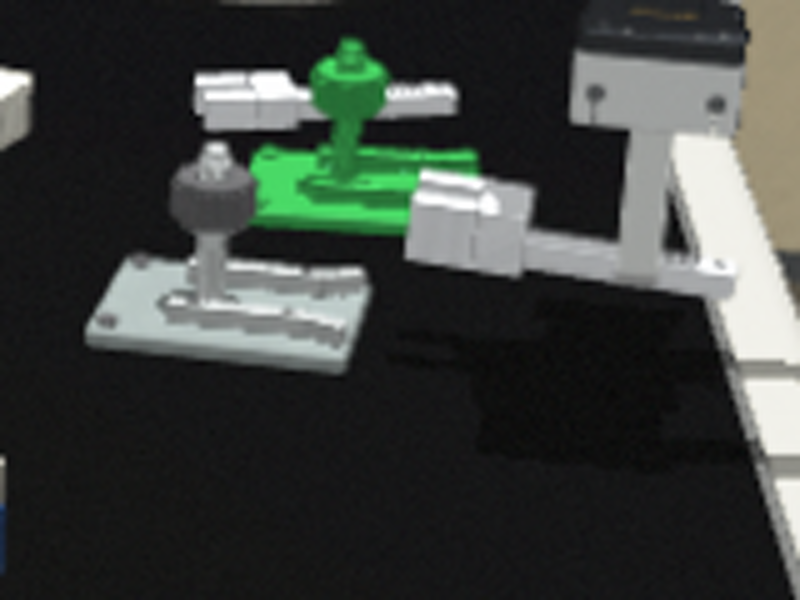

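step_arm(
  commands=[
    {"xyz": [0, 0, -0.015], "twist": [0, 0, 0]},
    {"xyz": [0, 0, -0.03], "twist": [0, 0, 0]},
    {"xyz": [0, 0, -0.036], "twist": [0, 0, 0]},
    {"xyz": [0, 0, -0.039], "twist": [0, 0, 0]},
    {"xyz": [0, 0, -0.039], "twist": [0, 0, 0]},
    {"xyz": [0, 0, -0.039], "twist": [0, 0, 0]},
  ],
)

```text
time: 6.52
tool_pos: [0.3743, 0.07, 0.0116]
ee_rot: [-1.571, -0.0, 1.431]
wrist_force: [0.3, -0.2, -0.9]
width: 0.0158
```

step_arm(
  commands=[
    {"xyz": [0, 0, 0], "twist": [0, 0, 0]},
    {"xyz": [0, 0, 0], "twist": [0, 0, 0]},
    {"xyz": [0, 0, 0], "twist": [0, 0, 0]},
    {"xyz": [0, 0, 0], "twist": [0, 0, 0]},
    {"xyz": [0, 0, 0], "twist": [0, 0, 0]},
  ],
  fingers=120,
)

```text
time: 6.93
tool_pos: [0.3744, 0.07, 0.0119]
ee_rot: [-1.572, -0.0, 1.431]
wrist_force: [-0.0, 0.1, -0.0]
width: 0.0453
```

```bash
python3 - <<'E'
from hd import *
from bench import robot
o=robot.get_obs();print(o['tool_pos'],o['ee_rot'],o['wrist_force'],o['time'],o['width'])
z=snap("scene","s6");z2=snap("side","d6")
head("s6",.455,.057,.026,.036);head("d6",.455,.06,.025,.036)
b=cv2.resize(z2['p'][190:310,290:450],(800,600),interpolation=cv2.INTER_CUBIC)
cv2.imwrite("pics/d6z.png",b[:,:,::-1])
E
```

```text
[0.37436171 0.07002696 0.01189365] [-1.57176269e+00 -2.99739611e-04  1.43113560e+00] [-0.02089177  0.06018019 -0.01716554] 6.9333 0.04528667417416387
s6 287 slopes,z [-0.0129  0.0128  0.0294] 0.029575642195555182 ((449.3680419921875, 59.11058044433594), (41.293861389160156, 52.022071838378906), 82.90087127685547)
d6 156 slopes,z [-0.0102 -0.0085  0.0279] 0.028190435533220218 ((449.07208251953125, 61.72459411621094), (43.38676834106445, 51.29560089111328), 82.51663970947266)
```

View pics/d6z.png

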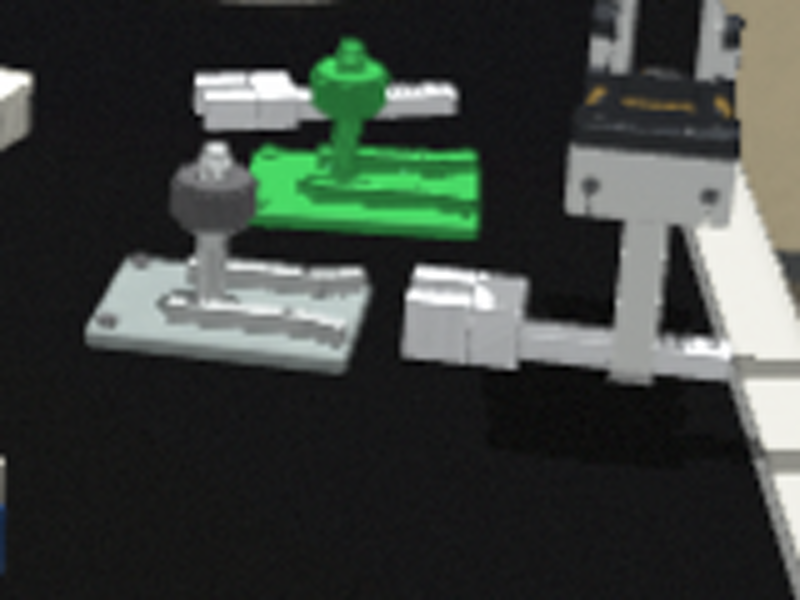

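step_arm(
  commands=[
    {"xyz": [-0.0143, 0.002, -0.0015], "twist": [0, 0, 0]},
    {"xyz": [-0.0143, 0.002, -0.0015], "twist": [0, 0, 0]},
    {"xyz": [-0.0143, 0.002, -0.0015], "twist": [0, 0, 0]},
  ],
)

```text
time: 7.28
tool_pos: [0.3595, 0.072, 0.0099]
ee_rot: [-1.571, -0.0, 1.431]
wrist_force: [-0.9, -0.2, -0.3]
width: 0.0502
```

step_arm(
  commands=[
    {"xyz": [0, 0, 0], "twist": [0, 0, 0]},
    {"xyz": [0, 0, 0], "twist": [0, 0, 0]},
    {"xyz": [0, 0, 0], "twist": [0, 0, 0]},
    {"xyz": [0, 0, 0], "twist": [0, 0, 0]},
    {"xyz": [0, 0, 0], "twist": [0, 0, 0]},
    {"xyz": [0, 0, 0], "twist": [0, 0, 0]},
    {"xyz": [0, 0, 0], "twist": [0, 0, 0]},
  ],
  fingers=255,
)

```text
time: 7.87
tool_pos: [0.3599, 0.072, 0.01]
ee_rot: [-1.571, -0.0, 1.431]
wrist_force: [1.0, -0.9, -0.8]
width: 0.0154
```

step_arm(
  commands=[
    {"xyz": [0, 0, 0.008], "twist": [0, 0, 0]},
    {"xyz": [0, 0, 0.016], "twist": [0, 0, 0]},
    {"xyz": [0, 0, 0.016], "twist": [0, 0, 0]},
    {"xyz": [0, 0, 0.016], "twist": [0, 0, 0]},
    {"xyz": [0, 0, 0.016], "twist": [0, 0, 0]},
  ],
)

```text
time: 8.28
tool_pos: [0.3597, 0.072, 0.0261]
ee_rot: [-1.571, -0.0, 1.431]
wrist_force: [0.2, 0.0, -1.8]
width: 0.0155
```

```bash
python3 - <<'E'
from hd import *
from bench import robot
o=robot.get_obs();print(o['tool_pos'],o['ee_rot'],o['wrist_force'],o['wrist_torque'],o['time'],o['width'])
z=snap("scene","s7")
head("s7",.455,.057,.040,.052)
o=robot.get_obs();print(o['tool_pos'],o['ee_rot'])
E
```

```text
[0.35966919 0.07199127 0.02610331] [-1.57092826e+00 -1.12590569e-04  1.43117903e+00] [ 0.19894127  0.00801639 -1.79453108] [ 0.06321487  0.02884894 -0.0222304 ] 8.2833 0.015494766556768019
s7 317 slopes,z [-0.0261  0.0189  0.0445] 0.045072691303622056 ((449.0140075683594, 58.62093734741211), (42.00725555419922, 51.68303680419922), 83.11038970947266)
[0.3594976  0.07196915 0.02588455] [-1.57047313e+00 -6.26458578e-06  1.43118319e+00]
```

step_arm(
  commands=[
    {"xyz": [0.0099, -0.0014, 0], "twist": [0, 0, 0]},
    {"xyz": [0.0198, -0.0028, 0], "twist": [0, 0, 0]},
    {"xyz": [0.0277, -0.0039, 0], "twist": [0, 0, 0]},
    {"xyz": [0.0327, -0.0046, 0], "twist": [0, 0, 0]},
    {"xyz": [0.0327, -0.0046, 0], "twist": [0, 0, 0]},
    {"xyz": [0.0327, -0.0046, -0.003], "twist": [0, 0, 0]},
    {"xyz": [0.0327, -0.0046, -0.005], "twist": [0, 0, 0]},
    {"xyz": [0.0327, -0.0046, -0.0055], "twist": [0, 0, 0]},
    {"xyz": [0.0327, -0.0046, -0.0055], "twist": [0, 0, 0]},
  ],
)

```text
time: 9.08
tool_pos: [0.392, 0.0674, 0.0203]
ee_rot: [-1.57, 0.0, 1.431]
wrist_force: [-0.9, 0.1, -0.8]
width: 0.0156
```

```bash
python3 - <<'E'
from hd import *
from bench import robot
o=robot.get_obs();print(o['tool_pos'],o['ee_rot'],o['wrist_force'],o['wrist_torque'],o['time'],o['width'])
z=snap("scene","s8");z2=snap("side","d8")
head("s8",.485,.054,.036,.048)
a=cv2.resize(z['p'][200:350,180:380],(800,600),interpolation=cv2.INTER_CUBIC)
cv2.imwrite("pics/s8z.png",a[:,:,::-1])
E
```

```text
[0.39200981 0.06740394 0.02027086] [-1.57030551e+00  7.47024876e-05  1.43130683e+00] [-0.94141495  0.1161662  -0.82654123] [ 0.07180323  0.02765971 -0.04037593] 9.0833 0.01563217408236546
s8 284 slopes,z [-0.0113  0.0177  0.0395] 0.039652526510949054 ((481.7956237792969, 54.95781707763672), (41.88935089111328, 52.487789154052734), 81.42073822021484)
```

View pics/s8z.png

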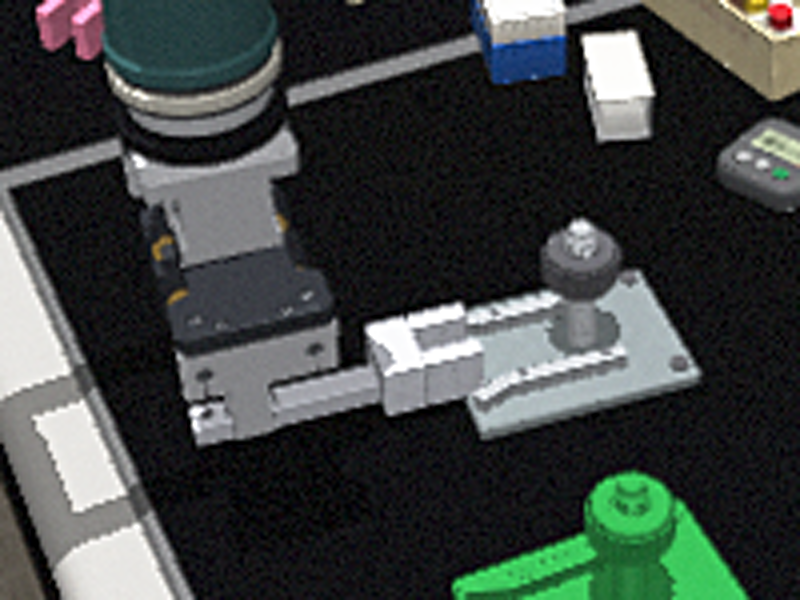

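The head lies flat in the mouth (top z 39.7 mm). I'll slide on.

step_arm(
  commands=[
    {"xyz": [0.005, -0.0007, 0], "twist": [0, 0, 0]},
    {"xyz": [0.0099, -0.0014, 0], "twist": [0, 0, 0]},
    {"xyz": [0.0149, -0.0021, 0], "twist": [0, 0, 0]},
    {"xyz": [0.0198, -0.0028, 0], "twist": [0, 0, 0]},
    {"xyz": [0.0248, -0.0035, 0], "twist": [0, 0, 0]},
    {"xyz": [0.0297, -0.0042, 0], "twist": [0, 0, 0]},
    {"xyz": [0.0347, -0.0049, 0], "twist": [0, 0, 0]},
    {"xyz": [0.0396, -0.0056, 0], "twist": [0, 0, 0]},
    {"xyz": [0.0396, -0.0056, 0], "twist": [0, 0, 0]},
  ],
)

```text
time: 9.93
tool_pos: [0.4332, 0.0617, 0.0206]
ee_rot: [-1.572, -0.0, 1.431]
wrist_force: [0.8, -0.0, -1.5]
width: 0.016
```

```bash
python3 - <<'E'
from hd import *
from bench import robot
o=robot.get_obs();print(o['tool_pos'],o['ee_rot'],o['wrist_force'],o['wrist_torque'],o['time'],o['width'])
z=snap("scene","s9")
head("s9",.52,.049,.036,.046)
a=cv2.resize(z['p'][200:350,180:380],(800,600),interpolation=cv2.INTER_CUBIC)
cv2.imwrite("pics/s9z.png",a[:,:,::-1])
E
```

```text
[0.43322242 0.06169067 0.0206119 ] [-1.57178995e+00 -3.10419765e-04  1.43099651e+00] [ 0.79174803 -0.02440492 -1.50804215] [0.16516775 0.00427686 0.10208846] 9.9333 0.01599419399004155
s9 277 slopes,z [-0.0087  0.0101  0.0396] 0.03959647402163427 ((531.072998046875, 47.80756378173828), (40.673622131347656, 68.64705657958984), 80.68363952636719)
```

View pics/s9z.png

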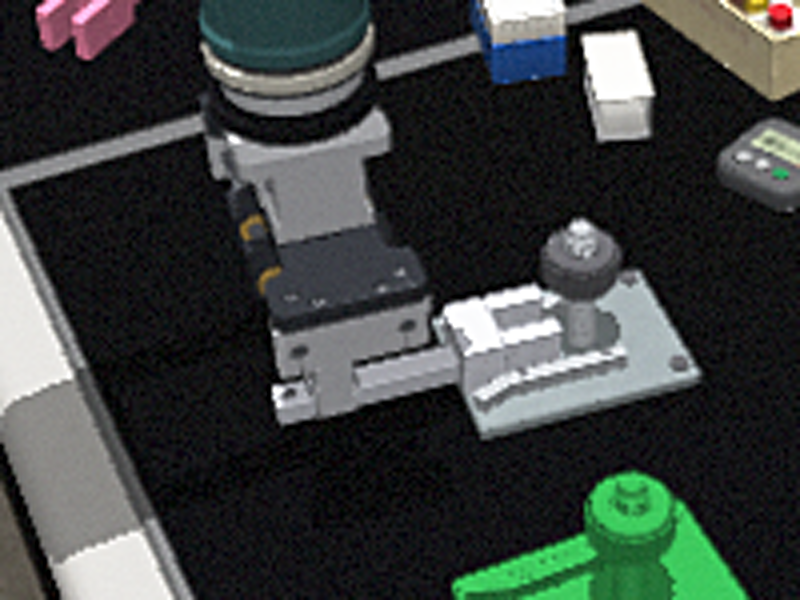

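Tines are inside the channel and heading astride the rod. I'll go 36 mm further, then feel for the stop.

step_arm(
  commands=[
    {"xyz": [0.005, -0.0007, 0], "twist": [0, 0, 0]},
    {"xyz": [0.0099, -0.0014, 0], "twist": [0, 0, 0]},
    {"xyz": [0.0149, -0.0021, 0], "twist": [0, 0, 0]},
    {"xyz": [0.0198, -0.0028, 0], "twist": [0, 0, 0]},
    {"xyz": [0.0248, -0.0035, 0], "twist": [0, 0, 0]},
    {"xyz": [0.0297, -0.0042, 0], "twist": [0, 0, 0]},
    {"xyz": [0.0337, -0.0047, 0], "twist": [0, 0, 0]},
    {"xyz": [0.0356, -0.005, 0], "twist": [0, 0, 0]},
    {"xyz": [0.0356, -0.005, 0], "twist": [0, 0, 0]},
    {"xyz": [0.0356, -0.005, 0], "twist": [0, 0, 0]},
  ],
)

```text
time: 10.82
tool_pos: [0.4683, 0.0567, 0.0206]
ee_rot: [-1.572, -0.0, 1.431]
wrist_force: [0.7, 1.2, -1.7]
width: 0.0156
```

step_arm(
  commands=[
    {"xyz": [0.001, -0.0001, 0], "twist": [0, 0, 0]},
    {"xyz": [0.002, -0.0003, 0], "twist": [0, 0, 0]},
    {"xyz": [0.003, -0.0004, 0], "twist": [0, 0, 0]},
    {"xyz": [0.003, -0.0004, 0], "twist": [0, 0, 0]},
  ],
)

```text
time: 11.15
tool_pos: [0.4705, 0.0565, 0.0205]
ee_rot: [-1.57, -0.0, 1.431]
wrist_force: [-1.5, 1.0, -1.0]
width: 0.0158
```

step_arm(
  commands=[
    {"xyz": [0.001, -0.0001, 0], "twist": [0, 0, 0]},
    {"xyz": [0.002, -0.0003, 0], "twist": [0, 0, 0]},
    {"xyz": [0.002, -0.0003, 0], "twist": [0, 0, 0]},
  ],
)

```text
time: 11.4
tool_pos: [0.4727, 0.0561, 0.0205]
ee_rot: [-1.571, -0.0, 1.431]
wrist_force: [-0.9, 1.4, -1.7]
width: 0.0157
```

step_arm(
  commands=[
    {"xyz": [0.001, -0.0001, 0], "twist": [0, 0, 0]},
    {"xyz": [0.002, -0.0003, 0], "twist": [0, 0, 0]},
    {"xyz": [0.002, -0.0003, 0], "twist": [0, 0, 0]},
  ],
)

```text
time: 11.65
tool_pos: [0.4737, 0.0559, 0.0202]
ee_rot: [-1.568, -0.0, 1.431]
wrist_force: [-4.5, 1.5, 0.2]
width: 0.0157
```

step_arm(
  commands=[
    {"xyz": [0.001, -0.0001, 0], "twist": [0, 0, 0]},
    {"xyz": [0.001, -0.0001, 0], "twist": [0, 0, 0]},
    {"xyz": [0.001, -0.0001, 0], "twist": [0, 0, 0]},
  ],
)

```text
time: 11.9
tool_pos: [0.4738, 0.0559, 0.02]
ee_rot: [-1.566, 0.0, 1.431]
wrist_force: [-5.8, 1.6, 2.0]
width: 0.0157
```

The stop has been felt (TCP no longer advances, −5.8 N). I'll release and lift.

step_arm(
  commands=[
    {"xyz": [-0.001, 0, 0], "twist": [0, 0, 0]},
    {"xyz": [-0.001, 0, 0], "twist": [0, 0, 0]},
    {"xyz": [-0.001, 0, 0], "twist": [0, 0, 0]},
    {"xyz": [-0.001, 0, 0], "twist": [0, 0, 0]},
    {"xyz": [-0.001, 0, 0], "twist": [0, 0, 0]},
  ],
  fingers=100,
)

```text
time: 12.32
tool_pos: [0.4754, 0.0554, 0.021]
ee_rot: [-1.572, 0.0, 1.431]
wrist_force: [0.1, 0.5, 0.2]
width: 0.0456
```

step_arm(
  commands=[
    {"xyz": [0, 0, 0.02], "twist": [0, 0, 0]},
    {"xyz": [0, 0, 0.05], "twist": [0, 0, 0]},
    {"xyz": [-0.02, 0, 0.09], "twist": [0, 0, 0]},
    {"xyz": [-0.04, 0, 0.13], "twist": [0, 0, 0]},
    {"xyz": [-0.05, 0, 0.16], "twist": [0, 0, 0]},
    {"xyz": [-0.05, 0, 0.18], "twist": [0, 0, 0]},
    {"xyz": [-0.05, 0, 0.18], "twist": [0, 0, 0]},
    {"xyz": [-0.05, 0, 0.18], "twist": [0, 0, 0]},
  ],
  fingers=0,
)

```text
time: 12.98
tool_pos: [0.4255, 0.0556, 0.2018]
ee_rot: [-1.575, -0.0, 1.431]
wrist_force: [-0.1, 0.5, -1.0]
width: 0.094
```

```bash
python3 - <<'E'
from hd import *
from bench import robot
o=robot.get_obs();print(o['tool_pos'],o['ee_rot'],o['joint_positions'],o['wrist_force'],o['wrist_torque'],o['time'],o['width'])
z=snap("scene","s10");z2=snap("side","d10");snap("wrist","w10")
head("s10",.55,.044,.036,.044)
a=cv2.resize(z['p'][200:350,180:380],(800,600),interpolation=cv2.INTER_CUBIC)
b=cv2.resize(z2['p'][190:310,290:450],(800,600),interpolation=cv2.INTER_CUBIC)
cv2.imwrite("pics/s10z.png",a[:,:,::-1]);cv2.imwrite("pics/d10z.png",b[:,:,::-1])
E
```

```text
[0.42553514 0.055603   0.20183019] [-1.57486140e+00 -4.70315026e-04  1.43107414e+00] [-2.26989646e-03 -1.86937519e-01  1.65579265e+00 -9.15576503e-05
  1.66864634e+00 -1.43335221e+00] [-0.07756583  0.48467721 -0.9657265 ] [ 0.07630811 -0.03082025  0.01858491] 12.9833 0.09397964554472132
s10 198 slopes,z [-0.0048  0.0213  0.0397] 0.03962364918073957 ((563.0177612304688, 42.812294006347656), (39.005287170410156, 52.15325927734375), 80.89964294433594)
```

View pics/s10z.png

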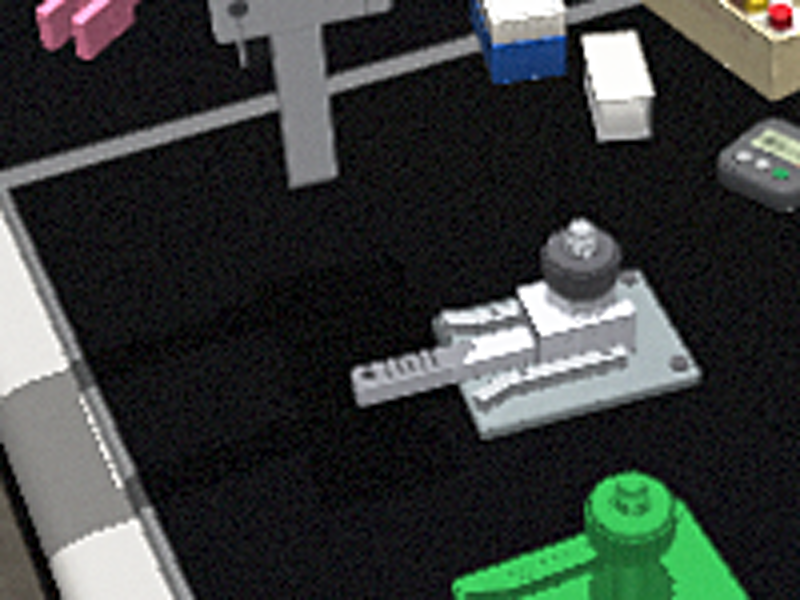

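View pics/d10z.png

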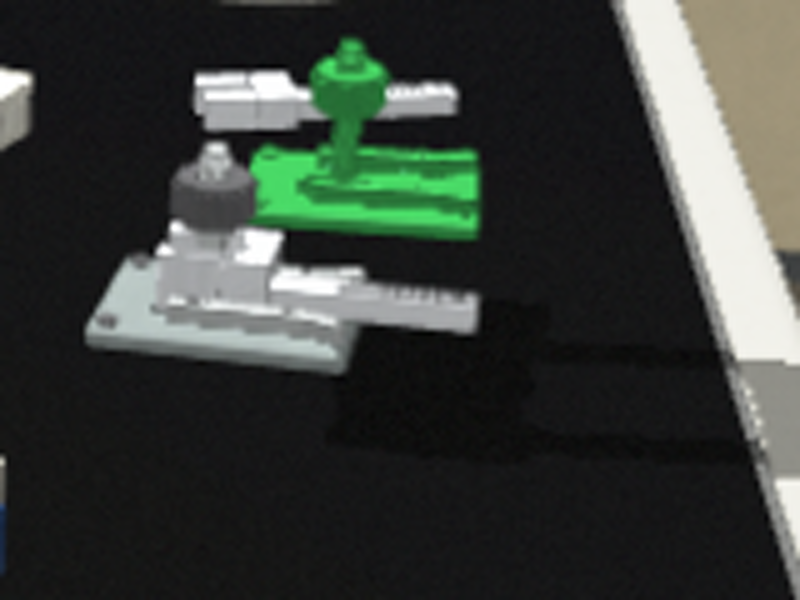

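View pics/w10.png

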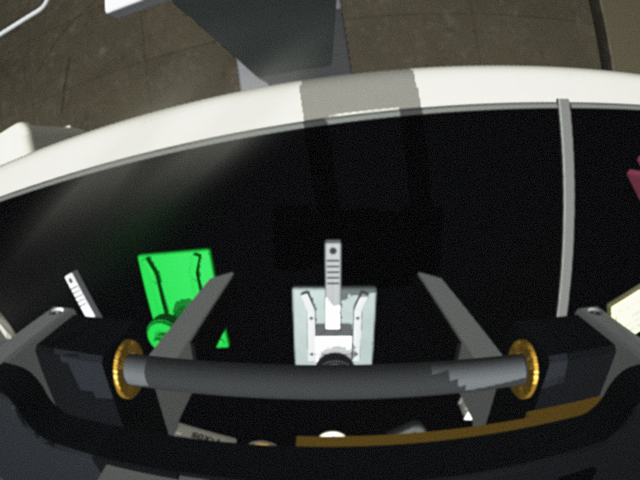

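The gauge is home: head centre is (563.0, 42.8) against an expected ~(563.7, 43.2), flat with top at 39.6 mm. Next I'll move above the collar, rotated for a long clockwise stroke, and measure the collar's height.

step_arm(
  commands=[
    {"xyz": [0.03, -0.003, 0], "twist": [0, 0, 7]},
    {"xyz": [0.06, -0.006, 0], "twist": [0, 0, 14]},
    {"xyz": [0.09, -0.009, 0], "twist": [0, 0, 21]},
    {"xyz": [0.12, -0.012, 0], "twist": [0, 0, 28]},
    {"xyz": [0.142, -0.013, 0], "twist": [0, 0, 35]},
    {"xyz": [0.142, -0.013, -0.03], "twist": [0, 0, 42]},
    {"xyz": [0.142, -0.013, -0.06], "twist": [0, 0, 43]},
    {"xyz": [0.142, -0.013, -0.08], "twist": [0, 0, 43]},
    {"xyz": [0.142, -0.013, -0.08], "twist": [0, 0, 43]},
    {"xyz": [0.142, -0.013, -0.08], "twist": [0, 0, 43]},
  ],
)

```text
time: 13.97
tool_pos: [0.5648, 0.0427, 0.1171]
ee_rot: [-1.565, -0.004, 2.181]
wrist_force: [0.2, -0.5, 0.1]
width: 0.0944
```

```bash
python3 - <<'E'
from hd import *
from bench import robot
o=robot.get_obs();print(o['tool_pos'],o['ee_rot'],o['joint_positions'],o['wrist_force'],o['wrist_torque'],o['time'])
for t in("s3","s8","s9","s10","scene0","d10"):
    z=load(f"pics/{t}.npz");X=cloud(z);p=z['p']
    r=np.hypot(X[...,0]-.567,X[...,1]-.043)
    m=(r<.018)&(r>.009)&(X[...,2]>.066)&(X[...,2]<.08)
    q=X[m][:,2];print(t,m.sum(),np.percentile(q,[25,50,75]).round(4))
# silhouette of dark collar, vertical extent in scene/side
for t in("s10","d10"):
    z=load(f"pics/{t}.npz");X=cloud(z);p=z['p'].astype(int)
    r=np.hypot(X[...,0]-.567,X[...,1]-.043)
    m=(r<.03)&(X[...,2]>.041)&(p.max(-1)<105)&((p.max(-1)-p.min(-1))<30)
    v,u=np.where(m);print(t,u.min(),u.max(),v.min(),v.max(),np.percentile(X[m][:,2],[0,2,5]).round(4))
z=snap("wrist","w11")
E
```

```text
[0.56481255 0.04266679 0.1171442 ] [-1.56516815 -0.00418761  2.18146721] [-2.47125593e-02  1.66717421e-01  1.47447145e+00  3.01456800e-05
  1.50741886e+00 -2.20619357e+00] [ 0.22421249 -0.50704133  0.05459429] [ 0.14982429 -0.074043    0.01310164] 13.9667
s3 117 [0.0709 0.0722 0.073 ]
s8 125 [0.0704 0.0722 0.0732]
s9 111 [0.0708 0.0724 0.0731]
s10 119 [0.0711 0.0721 0.0731]
scene0 118 [0.0706 0.0721 0.0732]
d10 51 [0.0703 0.0712 0.072 ]
s10 315 334 257 275 [0.0499 0.0529 0.0555]
d10 324 340 220 236 [0.0493 0.0503 0.0524]
```

View pics/w11.png

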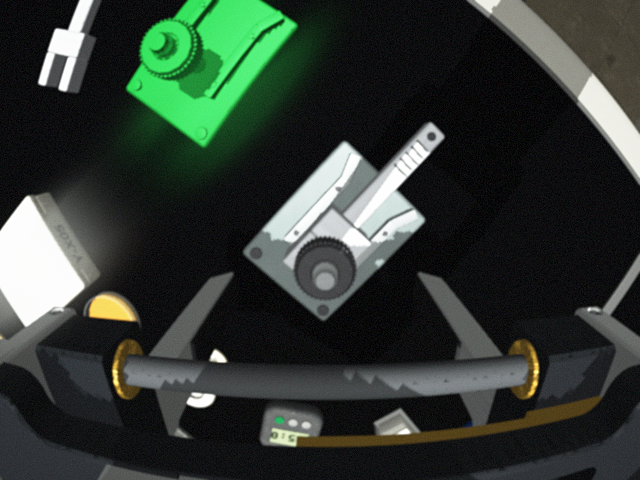

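```bash
python3 - <<'E'
from hd import *
from bench import robot
o=robot.get_obs();print(o['tool_pos'],o['ee_rot'],o['qvel'].round(3))
z=load("pics/w11.npz");p=z['p'];g=p.max(-1)
cv2.imwrite("pics/w11z.png",cv2.resize(p[220:310,280:370],(600,600),interpolation=cv2.INTER_CUBIC)[:,:,::-1])
# top of rod: bright disc at ~ (325,275); collar top ring
m=((g<95)).astype(np.uint8);
mm=np.zeros_like(m);cv2.circle(mm,(325,269),34,1,-1);m&=mm
m=cv2.morphologyEx(m,cv2.MORPH_OPEN,np.ones((3,3)))
cs,_=cv2.findContours(m,cv2.RETR_EXTERNAL,cv2.CHAIN_APPROX_NONE);c=max(cs,key=cv2.contourArea)
print(cv2.fitEllipse(c),cv2.minEnclosingCircle(c))
e=cv2.minEnclosingCircle(c)[0]
q=c[:,0].astype(float);O,r=raysF(z,q[:,0],q[:,1]);P=onplane(O,r,.0725)[:,:2]*1000
print(cv2.fitEllipse(P.astype(np.float32)),cv2.minEnclosingCircle(P.astype(np.float32)))
# rod top
m=((p.min(-1)>100)).astype(np.uint8);mm=np.zeros_like(m);cv2.circle(mm,(324,276),16,1,-1);m&=mm
M=cv2.moments(m);u=M['m10']/M['m00'];v=M['m01']/M['m00'];O,r=raysF(z,np.array([u]),np.array([v]));print("rodtop",M['m00'],u,v,onplane(O,r,.086))
E
```

```text
[0.56624546 0.04268613 0.11957763] [-1.56898057e+00 -1.41700121e-03  2.18160107e+00] [ 0.    -0.033 -0.045 -0.    -0.001 -0.002]
((324.5537109375, 268.6820983886719), (60.98605728149414, 61.85277557373047), 155.8796844482422) ((324.5495300292969, 268.41021728515625), 31.654773712158203)
((566.5008544921875, 41.368896484375), (37.90119171142578, 40.560577392578125), 129.53123474121094) ((566.3401489257812, 41.223480224609375), 20.619277954101562)
rodtop 482.0 324.2448132780083 276.1908713692946 [[0.56608824 0.04081797 0.086     ]]
```

View pics/w11z.png

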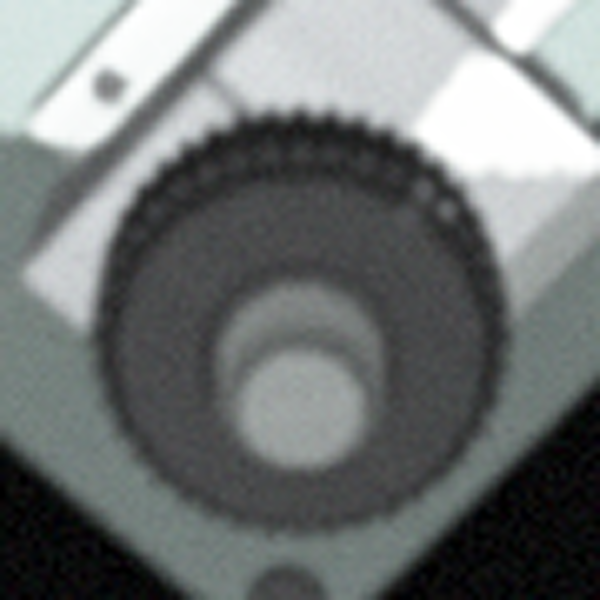

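step_arm(
  commands=[
    {"xyz": [0.0003, -0.0002, -0.02], "twist": [0, 0, 0]},
    {"xyz": [0.0003, -0.0002, -0.04], "twist": [0, 0, 0]},
    {"xyz": [0.0003, -0.0002, -0.055], "twist": [0, 0, 0]},
    {"xyz": [0.0003, -0.0002, -0.055], "twist": [0, 0, 0]},
    {"xyz": [0.0003, -0.0002, -0.055], "twist": [0, 0, 0]},
    {"xyz": [0.0003, -0.0002, -0.055], "twist": [0, 0, 0]},
  ],
)

```text
time: 14.52
tool_pos: [0.5684, 0.0425, 0.0679]
ee_rot: [-1.574, 0.002, 2.182]
wrist_force: [-0.2, 0.1, 0.8]
width: 0.0942
```

```bash
python3 - <<'E'
from hd import *
from bench import robot
o=robot.get_obs();print(o['tool_pos'],o['ee_rot'],o['wrist_force'],o['wrist_torque'],o['time'])
z=snap("wrist","w12");z=snap("scene","s12")
cv2.imwrite("pics/s12z.png",cv2.resize(z['p'][200:350,180:380],(800,600),interpolation=cv2.INTER_CUBIC)[:,:,::-1])
E
```

```text
[0.56839597 0.04248093 0.06789031] [-1.57393175  0.00223593  2.18170762] [-0.15764678  0.12775536  0.78552428] [ 0.11741803 -0.03545028 -0.01456211] 14.5167
```

View pics/w12.png

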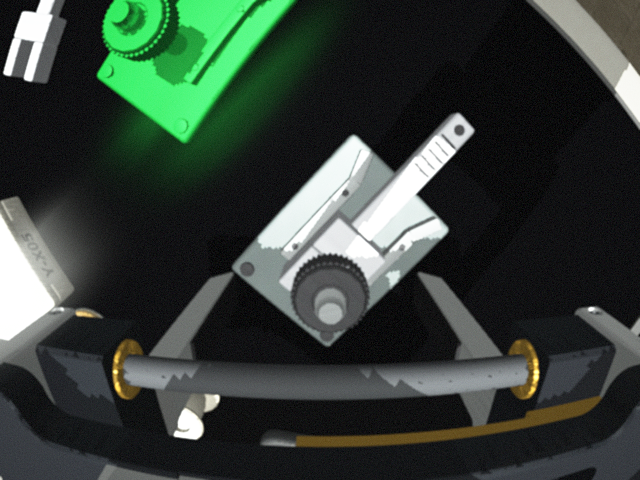

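View pics/s12z.png

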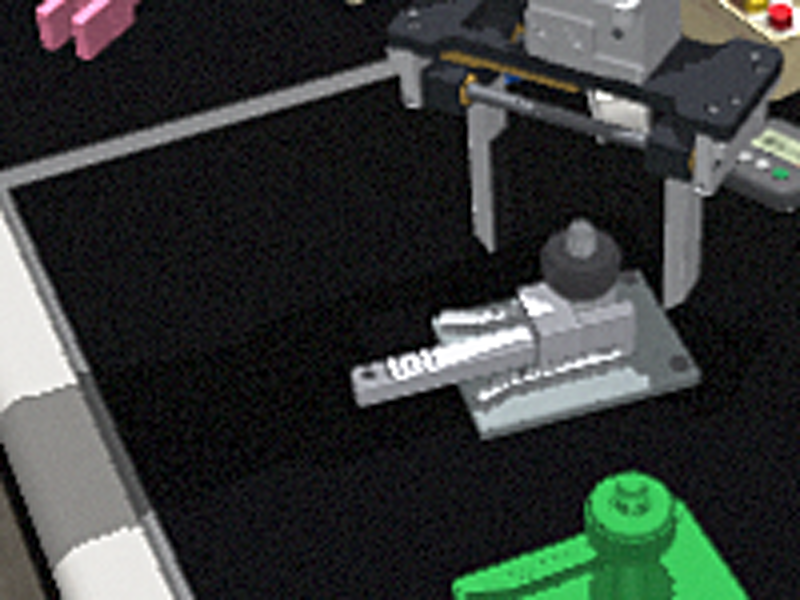

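The collar is centred between the open fingers. I'll settle, then close.

step_arm(
  commands=[
    {"xyz": [0, 0, 0], "twist": [0, 0, 0]},
    {"xyz": [0, 0, 0], "twist": [0, 0, 0]},
    {"xyz": [0, 0, 0], "twist": [0, 0, 0]},
    {"xyz": [0, 0, 0], "twist": [0, 0, 0]},
  ],
  fingers=100,
)

```text
time: 14.95
tool_pos: [0.5671, 0.0425, 0.0658]
ee_rot: [-1.571, 0.0, 2.182]
wrist_force: [-0.2, 0.1, -0.3]
width: 0.0705
```

```bash
python3 - <<'E'
from bench import robot
o=robot.get_obs();print(o['tool_pos'],o['ee_rot'],o['wrist_force'],o['wrist_torque'],o['width'],o['time'])
E
```

```text
[0.5670619  0.04247705 0.06583295] [-1.57122415e+00  2.53427126e-04  2.18168618e+00] [-0.20033062  0.14196519 -0.31714613] [ 0.07587283 -0.0687107  -0.02284154] 0.07052058421385715 14.95
```

step_arm(
  commands=[
    {"xyz": [0, 0, -0.001], "twist": [0, 0, 0]},
    {"xyz": [0, 0, -0.001], "twist": [0, 0, 0]},
    {"xyz": [0, 0, -0.001], "twist": [0, 0, 0]},
    {"xyz": [0, 0, -0.001], "twist": [0, 0, 0]},
    {"xyz": [0, 0, -0.001], "twist": [0, 0, 0]},
    {"xyz": [0, 0, -0.001], "twist": [0, 0, 0]},
    {"xyz": [0, 0, -0.001], "twist": [0, 0, 0]},
  ],
  fingers=255,
)

```text
time: 15.53
tool_pos: [0.5661, 0.0435, 0.0643]
ee_rot: [-1.57, -0.003, 2.182]
wrist_force: [-2.9, 3.6, 1.9]
width: 0.0387
```

```bash
cat > ob.py <<'E'
from bench import robot
o=robot.get_obs();print(o['tool_pos'].round(4),o['ee_rot'].round(4),"F",o['wrist_force'].round(2),"T",o['wrist_torque'].round(3),round(o['width'],4),"t",o['time'],"j6",o['joint_positions'][5].round(3), o['joint_torque'][5].round(3))
E
python3 ob.py
```

```text
[0.5661 0.0435 0.0643] [-1.5704 -0.0027  2.182 ] F [-2.87  3.62  1.86] T [ 0.903  0.522 -0.041] 0.0387 t 15.5333 j6 -2.207 -0.009
```

The collar is gripped (38.7 mm). A slight side load suggests the axis is about 1 mm off, so I'll correct it while starting to turn clockwise, with descent matched.

step_arm(
  commands=[
    {"xyz": [-0.001, 0.0012, 0], "twist": [0, 0, 0]},
    {"xyz": [-0.001, 0.0012, -0.0003], "twist": [0, 0, -6]},
    {"xyz": [-0.001, 0.0012, -0.0007], "twist": [0, 0, -12]},
    {"xyz": [-0.001, 0.0012, -0.001], "twist": [0, 0, -18]},
    {"xyz": [-0.001, 0.0012, -0.0013], "twist": [0, 0, -24]},
    {"xyz": [-0.001, 0.0012, -0.0017], "twist": [0, 0, -30]},
    {"xyz": [-0.001, 0.0012, -0.002], "twist": [0, 0, -36]},
  ],
)

```text
time: 16.12
tool_pos: [0.5658, 0.0447, 0.0624]
ee_rot: [-1.571, -0.002, 1.549]
wrist_force: [-2.0, 4.5, 0.9]
width: 0.0386
```

```bash
python3 ob.py
```

```text
[0.5658 0.0447 0.0624] [-1.5706 -0.0018  1.5486] F [-1.96  4.53  0.86] T [0.966 0.177 0.038] 0.0386 t 16.1167 j6 -1.571 -0.979
```

step_arm(
  commands=[
    {"xyz": [0, 0, 0], "twist": [0, 0, 0]},
    {"xyz": [0, 0, 0], "twist": [0, 0, 0]},
  ],
)

```text
time: 16.28
tool_pos: [0.5658, 0.0446, 0.0624]
ee_rot: [-1.571, -0.002, 1.556]
wrist_force: [-1.4, 4.7, 1.1]
width: 0.0379
```

```bash
python3 ob.py
```

```text
[0.5658 0.0446 0.0624] [-1.5705 -0.0018  1.5563] F [-1.36  4.75  1.12] T [ 1.078  0.218 -0.078] 0.0379 t 16.2833 j6 -1.579 0.03
```

step_arm(
  commands=[
    {"xyz": [0, 0.0012, -0.0003], "twist": [0, 0, -6]},
    {"xyz": [0, 0.0012, -0.0007], "twist": [0, 0, -12]},
    {"xyz": [0, 0.0012, -0.001], "twist": [0, 0, -18]},
    {"xyz": [0, 0.0012, -0.0013], "twist": [0, 0, -24]},
    {"xyz": [0, 0.0012, -0.0015], "twist": [0, 0, -27]},
    {"xyz": [0, 0.0012, -0.0017], "twist": [0, 0, -30]},
  ],
)

```text
time: 16.78
tool_pos: [0.566, 0.0456, 0.0607]
ee_rot: [-1.571, -0.001, 1.03]
wrist_force: [-0.7, 4.1, 0.8]
width: 0.0384
```

```bash
python3 ob.py;python3 - <<'E'
from hd import *
z=snap("wrist","w13");z=snap("scene","s13")
cv2.imwrite("pics/s13z.png",cv2.resize(z['p'][240:315,270:370],(800,600),interpolation=cv2.INTER_CUBIC)[:,:,::-1])
for t in("s10","s13"):
    z=load(f"pics/{t}.npz");X=cloud(z)
    r=np.hypot(X[...,0]-.567,X[...,1]-.043);m=(r<.018)&(r>.009)&(X[...,2]>.06)&(X[...,2]<.08);q=X[m][:,2];print(t,m.sum(),np.percentile(q,[25,50,75]).round(4))
E
python3 ob.py
```

```text
[0.566  0.0456 0.0607] [-1.5705e+00 -1.4000e-03  1.0304e+00] F [-0.71  4.1   0.76] T [1.017 0.115 0.021] 0.0384 t 16.7833 j6 -1.051 -0.433
s10 141 [0.0684 0.0719 0.0729]
s13 59 [0.0677 0.0686 0.0693]
[0.566  0.0456 0.0607] [-1.5705e+00 -1.4000e-03  1.0322e+00] F [-1.67  5.65 -0.1 ] T [ 1.014  0.109 -0.083] 0.0384 t 16.8833 j6 -1.053 0.207
```

View pics/s13z.png

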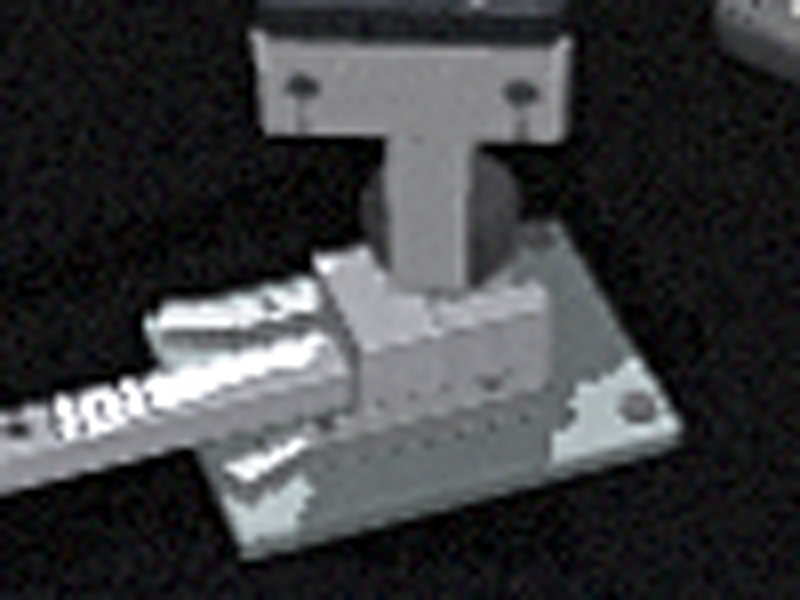

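View pics/w13.png

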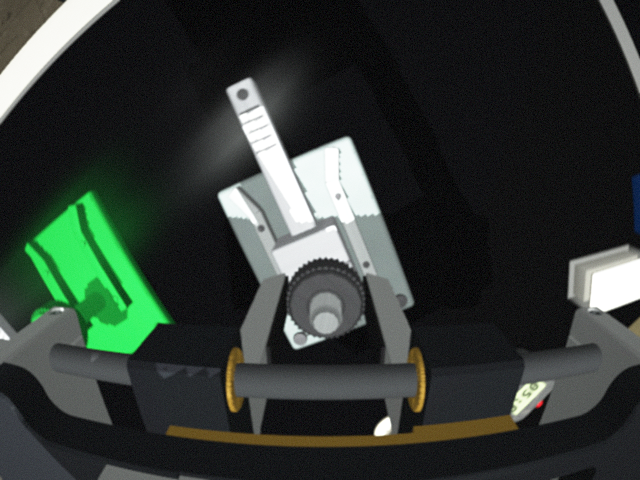

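The collar fell 3.6 mm for 66°, matching the thread. Next come smaller steps with torque readings.

step_arm(
  commands=[
    {"xyz": [0, 0.0008, -0.0003], "twist": [0, 0, -6]},
    {"xyz": [0, 0.0008, -0.0007], "twist": [0, 0, -12]},
    {"xyz": [0, 0.0008, -0.0009], "twist": [0, 0, -16]},
    {"xyz": [0, 0.0008, -0.0011], "twist": [0, 0, -20]},
  ],
)

```text
time: 17.22
tool_pos: [0.5665, 0.0461, 0.0596]
ee_rot: [-1.571, -0.002, 0.681]
wrist_force: [1.3, 5.3, -1.5]
width: 0.0385
```

```bash
python3 ob.py
```

```text
[0.5665 0.0461 0.0596] [-1.5711 -0.0016  0.6809] F [ 1.26  5.27 -1.47] T [ 0.921 -0.155  0.028] 0.0385 t 17.2167 j6 -0.7 -0.612
```

step_arm(
  commands=[
    {"xyz": [0, 0, -0.0001], "twist": [0, 0, -2]},
    {"xyz": [0, 0, -0.0002], "twist": [0, 0, -4]},
    {"xyz": [0, 0, -0.0003], "twist": [0, 0, -6]},
  ],
)

```text
time: 17.47
tool_pos: [0.5666, 0.0462, 0.0593]
ee_rot: [-1.571, -0.002, 0.578]
wrist_force: [0.8, 4.2, -2.0]
width: 0.0385
```

```bash
python3 ob.py
```

```text
[0.5666 0.0462 0.0593] [-1.571  -0.0021  0.578 ] F [ 0.84  4.2  -2.  ] T [ 0.961 -0.211  0.078] 0.0385 t 17.4667 j6 -0.597 -0.286
```

step_arm(
  commands=[
    {"xyz": [0, 0, -0.0001], "twist": [0, 0, -2]},
    {"xyz": [0, 0, -0.0002], "twist": [0, 0, -4]},
    {"xyz": [0, 0, -0.0003], "twist": [0, 0, -6]},
  ],
)

```text
time: 17.72
tool_pos: [0.5668, 0.0463, 0.059]
ee_rot: [-1.571, -0.002, 0.473]
wrist_force: [1.0, 4.9, -1.5]
width: 0.0386
```

```bash
python3 ob.py
```

```text
[0.5668 0.0463 0.059 ] [-1.5708 -0.0025  0.4733] F [ 1.05  4.9  -1.5 ] T [ 1.03  -0.336  0.079] 0.0386 t 17.7167 j6 -0.492 -0.285
```

step_arm(
  commands=[
    {"xyz": [0, 0, -0.0001], "twist": [0, 0, -2]},
    {"xyz": [0, 0, -0.0002], "twist": [0, 0, -4]},
    {"xyz": [0, 0, -0.0003], "twist": [0, 0, -6]},
  ],
)

```text
time: 17.97
tool_pos: [0.567, 0.0464, 0.0586]
ee_rot: [-1.571, -0.003, 0.369]
wrist_force: [2.0, 5.1, -2.8]
width: 0.0383
```

```bash
python3 ob.py
```

```text
[0.567  0.0464 0.0586] [-1.5705 -0.0029  0.3686] F [ 1.96  5.1  -2.77] T [ 1.064 -0.331  0.068] 0.0383 t 17.9667 j6 -0.388 -0.283
```

step_arm(
  commands=[
    {"xyz": [0, 0, -0.0001], "twist": [0, 0, -2]},
    {"xyz": [0, 0, -0.0002], "twist": [0, 0, -4]},
  ],
)

```text
time: 18.13
tool_pos: [0.5671, 0.0464, 0.0584]
ee_rot: [-1.57, -0.003, 0.299]
wrist_force: [2.0, 5.7, -3.2]
width: 0.0379
```

```bash
python3 ob.py
```

```text
[0.5671 0.0464 0.0584] [-1.5703 -0.0032  0.2988] F [ 1.96  5.7  -3.21] T [ 1.047 -0.398  0.081] 0.0379 t 18.1333 j6 -0.318 -0.282
```

step_arm(
  commands=[
    {"xyz": [0, 0, -0.0001], "twist": [0, 0, -2]},
    {"xyz": [0, 0, -0.0002], "twist": [0, 0, -4]},
  ],
)

```text
time: 18.3
tool_pos: [0.5672, 0.0465, 0.0582]
ee_rot: [-1.57, -0.003, 0.229]
wrist_force: [3.4, 5.6, -3.0]
width: 0.0385
```

```bash
python3 ob.py
```

```text
[0.5672 0.0465 0.0582] [-1.5702 -0.0034  0.229 ] F [ 3.37  5.64 -3.01] T [ 1.03  -0.509  0.059] 0.0385 t 18.3 j6 -0.248 -0.281
```

Joint‑6 torque is very clean in steady motion (−0.28), which makes it a good contact indicator. I'll continue.

step_arm(
  commands=[
    {"xyz": [0, 0, -0.0001], "twist": [0, 0, -2]},
    {"xyz": [0, 0, -0.0003], "twist": [0, 0, -4]},
  ],
)

```text
time: 18.47
tool_pos: [0.5673, 0.0465, 0.058]
ee_rot: [-1.57, -0.004, 0.159]
wrist_force: [2.8, 5.8, -1.9]
width: 0.0383
```

```bash
python3 ob.py
```

```text
[0.5673 0.0465 0.058 ] [-1.5699 -0.0036  0.1592] F [ 2.84  5.77 -1.91] T [ 1.086 -0.508  0.034] 0.0383 t 18.4667 j6 -0.178 -0.284
```

step_arm(
  commands=[
    {"xyz": [0, 0, -0.0001], "twist": [0, 0, -2]},
    {"xyz": [0, 0, -0.0003], "twist": [0, 0, -4]},
  ],
)

```text
time: 18.63
tool_pos: [0.5675, 0.0465, 0.0577]
ee_rot: [-1.57, -0.004, 0.089]
wrist_force: [2.3, 5.2, -2.4]
width: 0.0383
```

```bash
python3 ob.py
```

```text
[0.5675 0.0465 0.0577] [-1.5697 -0.0039  0.0893] F [ 2.28  5.21 -2.39] T [ 1.071 -0.488  0.061] 0.0383 t 18.6333 j6 -0.108 -0.284
```

step_arm(
  commands=[
    {"xyz": [0, 0, -0.0001], "twist": [0, 0, -2]},
    {"xyz": [0, 0, -0.0003], "twist": [0, 0, -4]},
  ],
)

```text
time: 18.8
tool_pos: [0.5676, 0.0465, 0.0576]
ee_rot: [-1.569, -0.004, 0.02]
wrist_force: [2.5, 5.0, -2.0]
width: 0.0385
```

```bash
python3 ob.py
```

```text
[0.5676 0.0465 0.0576] [-1.5694 -0.0042  0.0195] F [ 2.5   5.   -2.02] T [ 1.058 -0.568  0.077] 0.0385 t 18.8 j6 -0.039 -0.285
```

step_arm(
  commands=[
    {"xyz": [0, 0, -0.0001], "twist": [0, 0, -1]},
    {"xyz": [0, 0, -0.0001], "twist": [0, 0, -2]},
  ],
)

```text
time: 18.97
tool_pos: [0.5676, 0.0465, 0.0574]
ee_rot: [-1.569, -0.004, -0.015]
wrist_force: [3.1, 5.8, -3.2]
width: 0.0382
```

```bash
python3 ob.py
```

```text
[0.5676 0.0465 0.0574] [-1.5693 -0.0042 -0.0146] F [ 3.08  5.77 -3.16] T [ 1.    -0.555  0.012] 0.0382 t 18.9667 j6 -0.004 -0.1
```

step_arm(
  commands=[
    {"xyz": [0, 0, -0.0001], "twist": [0, 0, -1]},
    {"xyz": [0, 0, -0.0001], "twist": [0, 0, -2]},
  ],
)

```text
time: 19.13
tool_pos: [0.5677, 0.0465, 0.0574]
ee_rot: [-1.569, -0.004, -0.049]
wrist_force: [3.9, 5.5, -2.9]
width: 0.0383
```

```bash
python3 ob.py
```

```text
[0.5677 0.0465 0.0574] [-1.5691 -0.0044 -0.0494] F [ 3.94  5.51 -2.94] T [ 1.055 -0.596  0.108] 0.0383 t 19.1333 j6 0.03 -0.11
```

step_arm(
  commands=[
    {"xyz": [0, 0, -0.0001], "twist": [0, 0, -1]},
    {"xyz": [0, 0, -0.0001], "twist": [0, 0, -2]},
  ],
)

```text
time: 19.3
tool_pos: [0.5677, 0.0465, 0.0572]
ee_rot: [-1.569, -0.004, -0.084]
wrist_force: [3.5, 4.8, -3.5]
width: 0.0381
```

```bash
python3 ob.py
```

```text
[0.5677 0.0465 0.0572] [-1.569  -0.0043 -0.0844] F [ 3.48  4.8  -3.46] T [ 1.094 -0.672  0.066] 0.0381 t 19.3 j6 0.065 -0.109
```

step_arm(
  commands=[
    {"xyz": [0, 0, -0.0001], "twist": [0, 0, -1]},
    {"xyz": [0, 0, -0.0001], "twist": [0, 0, -2]},
  ],
)

```text
time: 19.47
tool_pos: [0.5678, 0.0465, 0.0571]
ee_rot: [-1.569, -0.004, -0.119]
wrist_force: [4.1, 6.1, -4.0]
width: 0.0384
```

```bash
python3 ob.py
```

```text
[0.5678 0.0465 0.0571] [-1.5688 -0.0045 -0.1193] F [ 4.1   6.07 -3.99] T [ 1.054 -0.679  0.052] 0.0384 t 19.4667 j6 0.1 -0.109
```

step_arm(
  commands=[
    {"xyz": [0, 0, -0.0001], "twist": [0, 0, -1]},
    {"xyz": [0, 0, -0.0002], "twist": [0, 0, -2]},
  ],
)

```text
time: 19.63
tool_pos: [0.5679, 0.0465, 0.057]
ee_rot: [-1.569, -0.005, -0.154]
wrist_force: [4.3, 5.4, -2.5]
width: 0.0381
```

```bash
python3 ob.py
```

```text
[0.5679 0.0465 0.057 ] [-1.5687 -0.0046 -0.1542] F [ 4.27  5.43 -2.49] T [ 1.022 -0.637  0.042] 0.0381 t 19.6333 j6 0.135 -0.111
```

step_arm(
  commands=[
    {"xyz": [0, 0, -0.0001], "twist": [0, 0, -1]},
    {"xyz": [0, 0, -0.0002], "twist": [0, 0, -2]},
  ],
)

```text
time: 19.8
tool_pos: [0.568, 0.0465, 0.0569]
ee_rot: [-1.568, -0.005, -0.189]
wrist_force: [4.3, 6.0, -1.6]
width: 0.0383
```

```bash
python3 ob.py
```

```text
[0.568  0.0465 0.0569] [-1.5685 -0.0046 -0.1891] F [ 4.3   5.99 -1.62] T [ 1.095 -0.683  0.047] 0.0383 t 19.8 j6 0.17 -0.112
```

step_arm(
  commands=[
    {"xyz": [0, 0, -0.0001], "twist": [0, 0, -1]},
    {"xyz": [0, 0, -0.0002], "twist": [0, 0, -2]},
  ],
)

```text
time: 19.97
tool_pos: [0.568, 0.0464, 0.0568]
ee_rot: [-1.568, -0.005, -0.224]
wrist_force: [3.6, 5.1, -3.0]
width: 0.0385
```

```bash
python3 ob.py
```

```text
[0.568  0.0464 0.0568] [-1.5683 -0.0047 -0.224 ] F [ 3.64  5.14 -3.01] T [ 1.088 -0.642  0.031] 0.0385 t 19.9667 j6 0.205 -0.113
```

step_arm(
  commands=[
    {"xyz": [0, 0, -0.0001], "twist": [0, 0, -1]},
    {"xyz": [0, 0, -0.0002], "twist": [0, 0, -2]},
  ],
)

```text
time: 20.13
tool_pos: [0.5681, 0.0464, 0.0566]
ee_rot: [-1.568, -0.005, -0.259]
wrist_force: [3.6, 6.4, -2.3]
width: 0.0383
```

```bash
python3 ob.py
```

```text
[0.5681 0.0464 0.0566] [-1.5681 -0.0048 -0.2589] F [ 3.6   6.44 -2.31] T [ 1.038 -0.615  0.072] 0.0383 t 20.1333 j6 0.24 -0.115
```

step_arm(
  commands=[
    {"xyz": [0, 0, -0.0001], "twist": [0, 0, -1]},
    {"xyz": [0, 0, -0.0001], "twist": [0, 0, -2]},
  ],
)

```text
time: 20.3
tool_pos: [0.5681, 0.0464, 0.0566]
ee_rot: [-1.568, -0.005, -0.294]
wrist_force: [4.1, 4.8, -2.6]
width: 0.0383
```

```bash
python3 ob.py
```

```text
[0.5681 0.0464 0.0566] [-1.568  -0.0049 -0.2938] F [ 4.14  4.78 -2.61] T [ 1.028 -0.702  0.003] 0.0383 t 20.3 j6 0.275 -0.113
```

step_arm(
  commands=[
    {"xyz": [0, 0, -0.0001], "twist": [0, 0, -1]},
    {"xyz": [0, 0, -0.0001], "twist": [0, 0, -2]},
  ],
)

```text
time: 20.47
tool_pos: [0.5682, 0.0464, 0.0565]
ee_rot: [-1.568, -0.005, -0.329]
wrist_force: [4.0, 5.7, -1.3]
width: 0.038
```

```bash
python3 ob.py
```

```text
[0.5682 0.0464 0.0565] [-1.5678 -0.0049 -0.3287] F [ 4.01  5.68 -1.34] T [ 1.019 -0.661  0.034] 0.038 t 20.4667 j6 0.31 -0.112
```

step_arm(
  commands=[
    {"xyz": [0, 0, -0.0001], "twist": [0, 0, -1]},
    {"xyz": [0, 0, -0.0001], "twist": [0, 0, -2]},
  ],
)

```text
time: 20.63
tool_pos: [0.5683, 0.0464, 0.0563]
ee_rot: [-1.568, -0.005, -0.364]
wrist_force: [4.5, 5.4, -3.4]
width: 0.0382
```

```bash
python3 ob.py
```

```text
[0.5683 0.0464 0.0563] [-1.5676 -0.0049 -0.3637] F [ 4.48  5.41 -3.44] T [ 1.033 -0.728  0.014] 0.0382 t 20.6333 j6 0.345 -0.112
```

step_arm(
  commands=[
    {"xyz": [0, 0, -0.0001], "twist": [0, 0, -1]},
    {"xyz": [0, 0, -0.0001], "twist": [0, 0, -2]},
  ],
)

```text
time: 20.8
tool_pos: [0.5683, 0.0463, 0.0562]
ee_rot: [-1.567, -0.005, -0.399]
wrist_force: [4.6, 5.9, -3.1]
width: 0.0382
```

```bash
python3 ob.py
```

```text
[0.5683 0.0463 0.0562] [-1.5674 -0.0049 -0.3986] F [ 4.61  5.94 -3.12] T [ 1.034 -0.772  0.093] 0.0382 t 20.8 j6 0.379 -0.112
```

step_arm(
  commands=[
    {"xyz": [0, 0, -0.0001], "twist": [0, 0, -1]},
    {"xyz": [0, 0, -0.0001], "twist": [0, 0, -2]},
  ],
)

```text
time: 20.97
tool_pos: [0.5684, 0.0463, 0.0561]
ee_rot: [-1.567, -0.005, -0.434]
wrist_force: [3.9, 5.6, -3.1]
width: 0.0386
```

```bash
python3 ob.py
```

```text
[0.5684 0.0463 0.0561] [-1.5672 -0.005  -0.4335] F [ 3.92  5.55 -3.08] T [ 1.004 -0.778 -0.   ] 0.0386 t 20.9667 j6 0.414 -0.111
```

step_arm(
  commands=[
    {"xyz": [0, 0, -0.0001], "twist": [0, 0, -1]},
    {"xyz": [0, 0, -0.0001], "twist": [0, 0, -2]},
  ],
)

```text
time: 21.13
tool_pos: [0.5684, 0.0463, 0.056]
ee_rot: [-1.567, -0.005, -0.468]
wrist_force: [5.0, 6.0, -3.4]
width: 0.0382
```

```bash
python3 ob.py
```

```text
[0.5684 0.0463 0.056 ] [-1.5671 -0.005  -0.4684] F [ 5.    5.98 -3.37] T [ 1.019 -0.854  0.003] 0.0382 t 21.1333 j6 0.449 -0.111
```

step_arm(
  commands=[
    {"xyz": [0, 0, -0.0001], "twist": [0, 0, -1]},
    {"xyz": [0, 0, -0.0002], "twist": [0, 0, -2]},
  ],
)

```text
time: 21.3
tool_pos: [0.5685, 0.0463, 0.0559]
ee_rot: [-1.567, -0.005, -0.503]
wrist_force: [4.8, 5.5, -3.1]
width: 0.0387
```

```bash
python3 ob.py
```

```text
[0.5685 0.0463 0.0559] [-1.5668 -0.005  -0.5034] F [ 4.79  5.46 -3.09] T [ 0.987 -0.736  0.056] 0.0387 t 21.3 j6 0.484 -0.114
```

step_arm(
  commands=[
    {"xyz": [0, 0, -0.0001], "twist": [0, 0, -1]},
    {"xyz": [0, 0, -0.0001], "twist": [0, 0, -2]},
  ],
)

```text
time: 21.47
tool_pos: [0.5686, 0.0462, 0.0558]
ee_rot: [-1.567, -0.005, -0.538]
wrist_force: [4.7, 4.6, -1.9]
width: 0.0382
```

```bash
python3 ob.py
python3 - <<'E'
from hd import *
z=snap("scene","s14")
cv2.imwrite("pics/s14z.png",cv2.resize(z['p'][240:315,270:370],(800,600),interpolation=cv2.INTER_CUBIC)[:,:,::-1])
for t in("s13","s14"):
    z=load(f"pics/{t}.npz");X=cloud(z)
    r=np.hypot(X[...,0]-.567,X[...,1]-.043);m=(r<.018)&(r>.009)&(X[...,2]>.055)&(X[...,2]<.08);q=X[m][:,2];print(t,m.sum(),np.percentile(q,[25,50,75]).round(4))
E
```

```text
[0.5686 0.0462 0.0558] [-1.5666 -0.005  -0.5383] F [ 4.72  4.6  -1.88] T [ 0.938 -0.858  0.022] 0.0382 t 21.4667 j6 0.519 -0.112
s13 67 [0.0655 0.0684 0.0691]
s14 121 [0.0621 0.0635 0.0645]
```

View pics/s14z.png

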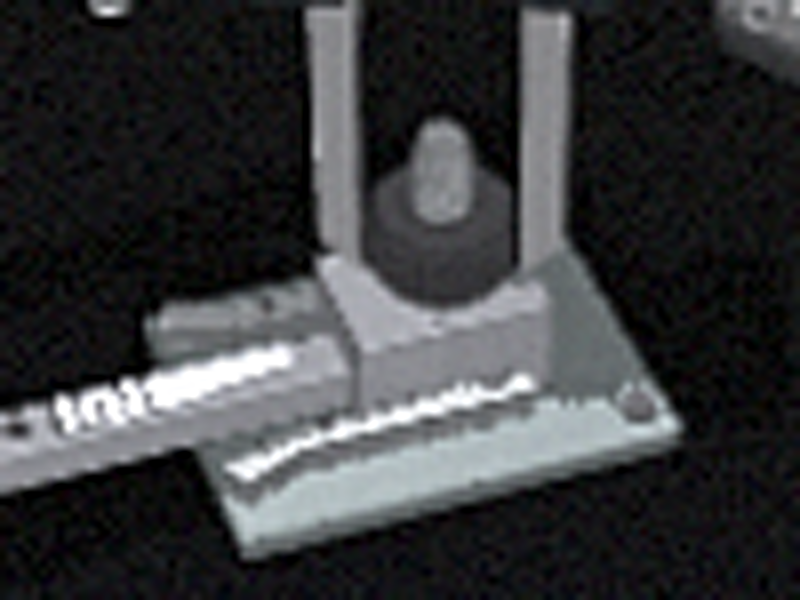

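The collar underside is now ~2 mm above the gauge and it is still turning freely. Contact is close.

step_arm(
  commands=[
    {"xyz": [0, 0, -0.0001], "twist": [0, 0, -1]},
    {"xyz": [0, 0, -0.0001], "twist": [0, 0, -2]},
  ],
)

```text
time: 21.68
tool_pos: [0.5686, 0.0462, 0.0557]
ee_rot: [-1.566, -0.005, -0.573]
wrist_force: [5.3, 5.1, -3.4]
width: 0.0385
```

```bash
python3 ob.py
```

```text
[0.5686 0.0462 0.0557] [-1.5665 -0.005  -0.5731] F [ 5.26  5.12 -3.37] T [ 0.946 -0.897  0.062] 0.0385 t 21.6833 j6 0.554 -0.12
```

step_arm(
  commands=[
    {"xyz": [0, 0, -0.0001], "twist": [0, 0, -1]},
    {"xyz": [0, 0, -0.0001], "twist": [0, 0, -2]},
  ],
)

```text
time: 21.85
tool_pos: [0.5687, 0.0462, 0.0556]
ee_rot: [-1.566, -0.005, -0.608]
wrist_force: [5.4, 4.1, -3.7]
width: 0.0384
```

```bash
python3 ob.py
```

```text
[0.5687 0.0462 0.0556] [-1.5663 -0.005  -0.6081] F [ 5.45  4.07 -3.7 ] T [ 0.976 -0.882  0.078] 0.0384 t 21.85 j6 0.589 -0.111
```

step_arm(
  commands=[
    {"xyz": [0, 0, -0.0001], "twist": [0, 0, -1]},
    {"xyz": [0, 0, -0.0001], "twist": [0, 0, -2]},
  ],
)

```text
time: 22.02
tool_pos: [0.5687, 0.0461, 0.0554]
ee_rot: [-1.566, -0.005, -0.643]
wrist_force: [5.5, 4.4, -4.5]
width: 0.0382
```

```bash
python3 ob.py
```

```text
[0.5687 0.0461 0.0554] [-1.5661 -0.0049 -0.643 ] F [ 5.53  4.44 -4.54] T [ 0.981 -0.951  0.047] 0.0382 t 22.0167 j6 0.624 -0.111
```

step_arm(
  commands=[
    {"xyz": [0, 0, -0.0001], "twist": [0, 0, -1]},
    {"xyz": [0, 0, -0.0002], "twist": [0, 0, -2]},
  ],
)

```text
time: 22.18
tool_pos: [0.5687, 0.0461, 0.0553]
ee_rot: [-1.566, -0.005, -0.678]
wrist_force: [4.6, 4.9, -4.4]
width: 0.0385
```

```bash
python3 ob.py
```

```text
[0.5687 0.0461 0.0553] [-1.5659 -0.0049 -0.6779] F [ 4.63  4.89 -4.43] T [ 0.951 -0.886  0.07 ] 0.0385 t 22.1833 j6 0.659 -0.114
```

step_arm(
  commands=[
    {"xyz": [0, 0, -0.0001], "twist": [0, 0, -1]},
    {"xyz": [0, 0, -0.0002], "twist": [0, 0, -2]},
  ],
)

```text
time: 22.35
tool_pos: [0.5688, 0.0461, 0.0552]
ee_rot: [-1.566, -0.005, -0.713]
wrist_force: [5.0, 3.9, -2.3]
width: 0.0384
```

```bash
python3 ob.py
```

```text
[0.5688 0.0461 0.0552] [-1.5657 -0.0049 -0.7129] F [ 5.03  3.91 -2.3 ] T [ 0.9   -0.879  0.073] 0.0384 t 22.35 j6 0.694 -0.115
```

step_arm(
  commands=[
    {"xyz": [0, 0, -0.0001], "twist": [0, 0, -1]},
    {"xyz": [0, 0, -0.0001], "twist": [0, 0, -2]},
  ],
)

```text
time: 22.52
tool_pos: [0.5689, 0.046, 0.0551]
ee_rot: [-1.566, -0.005, -0.748]
wrist_force: [5.3, 5.6, -3.8]
width: 0.0382
```

```bash
python3 ob.py
```

```text
[0.5689 0.046  0.0551] [-1.5655 -0.0049 -0.7477] F [ 5.25  5.59 -3.83] T [ 0.902 -0.935  0.068] 0.0382 t 22.5167 j6 0.729 -0.108
```

step_arm(
  commands=[
    {"xyz": [0, 0, -0.0001], "twist": [0, 0, -1]},
    {"xyz": [0, 0, -0.0001], "twist": [0, 0, -2]},
  ],
)

```text
time: 22.68
tool_pos: [0.5689, 0.046, 0.055]
ee_rot: [-1.565, -0.005, -0.783]
wrist_force: [6.4, 4.1, -3.4]
width: 0.0384
```

```bash
python3 ob.py
```

```text
[0.5689 0.046  0.055 ] [-1.5654 -0.0048 -0.7826] F [ 6.38  4.07 -3.42] T [ 0.889 -0.9    0.136] 0.0384 t 22.6833 j6 0.763 -0.084
```

step_arm(
  commands=[
    {"xyz": [0, 0, -0.0001], "twist": [0, 0, -1]},
    {"xyz": [0, 0, -0.0001], "twist": [0, 0, -2]},
  ],
)

```text
time: 22.85
tool_pos: [0.569, 0.0459, 0.055]
ee_rot: [-1.565, -0.005, -0.817]
wrist_force: [5.1, 3.6, -3.9]
width: 0.0384
```

```bash
python3 ob.py
```

```text
[0.569  0.0459 0.055 ] [-1.5653 -0.0048 -0.8175] F [ 5.06  3.62 -3.94] T [ 0.894 -0.994  0.12 ] 0.0384 t 22.85 j6 0.798 -0.045
```

step_arm(
  commands=[
    {"xyz": [0, 0, -0.0001], "twist": [0, 0, -1]},
    {"xyz": [0, 0, -0.0001], "twist": [0, 0, -2]},
  ],
)

```text
time: 23.02
tool_pos: [0.569, 0.0458, 0.0549]
ee_rot: [-1.565, -0.005, -0.852]
wrist_force: [6.1, 4.1, -4.0]
width: 0.0382
```

```bash
python3 ob.py
```

```text
[0.569  0.0458 0.0549] [-1.565  -0.0048 -0.8523] F [ 6.07  4.15 -3.99] T [ 0.884 -0.955  0.184] 0.0382 t 23.0167 j6 0.833 -0.006
```

Contact: joint torque rises 0.039 N m per 2°, now +0.10 N m above free (~10 N), and wrist torque agrees. I'll add 3° to reach ~15 N.

step_arm(
  commands=[
    {"xyz": [0, 0, -0.0001], "twist": [0, 0, -1]},
    {"xyz": [0, 0, -0.0001], "twist": [0, 0, -2]},
    {"xyz": [0, 0, -0.0001], "twist": [0, 0, -3]},
  ],
)

```text
time: 23.27
tool_pos: [0.5691, 0.0458, 0.0548]
ee_rot: [-1.565, -0.005, -0.904]
wrist_force: [5.5, 4.5, -2.6]
width: 0.0384
```

```bash
python3 ob.py
```

```text
[0.5691 0.0458 0.0548] [-1.5648 -0.0047 -0.9044] F [ 5.51  4.52 -2.65] T [ 0.806 -1.019  0.241] 0.0384 t 23.2667 j6 0.885 0.066
```

step_arm(
  commands=[
    {"xyz": [0, 0, 0], "twist": [0, 0, 0]},
  ],
)

```text
time: 23.35
tool_pos: [0.5691, 0.0458, 0.0548]
ee_rot: [-1.565, -0.005, -0.904]
wrist_force: [6.7, 3.4, -3.1]
width: 0.0385
```

```bash
python3 ob.py
```

```text
[0.5691 0.0458 0.0548] [-1.5648 -0.0046 -0.9044] F [ 6.69  3.43 -3.08] T [ 0.859 -0.913  0.086] 0.0385 t 23.35 j6 0.885 0.199
```

Load is ~17 N by torque rise (0.24 N m at the wrist), so it is finger-tight. I'll release gently.

step_arm(
  commands=[
    {"xyz": [0, 0, 0], "twist": [0, 0, 0]},
    {"xyz": [0, 0, 0], "twist": [0, 0, 0]},
    {"xyz": [0, 0, 0], "twist": [0, 0, 0]},
    {"xyz": [0, 0, 0], "twist": [0, 0, 0]},
    {"xyz": [0, 0, 0], "twist": [0, 0, 0]},
    {"xyz": [0, 0, 0], "twist": [0, 0, 0]},
  ],
  fingers=60,
)

```text
time: 23.85
tool_pos: [0.5658, 0.0453, 0.0542]
ee_rot: [-1.571, -0.0, -0.907]
wrist_force: [0.3, 0.4, 0.9]
width: 0.0712
```

step_arm(
  commands=[
    {"xyz": [0, 0, 0.015], "twist": [0, 0, 0]},
    {"xyz": [0, 0, 0.04], "twist": [0, 0, 0]},
    {"xyz": [0, 0, 0.07], "twist": [0, 0, 0]},
    {"xyz": [0, 0, 0.1], "twist": [0, 0, 0]},
    {"xyz": [-0.03, 0.02, 0.13], "twist": [0, 0, 0]},
    {"xyz": [-0.06, 0.04, 0.15], "twist": [0, 0, 0]},
    {"xyz": [-0.08, 0.05, 0.15], "twist": [0, 0, 0]},
    {"xyz": [-0.08, 0.05, 0.15], "twist": [0, 0, 0]},
    {"xyz": [-0.08, 0.05, 0.15], "twist": [0, 0, 0]},
  ],
)

```text
time: 24.6
tool_pos: [0.4856, 0.0961, 0.2052]
ee_rot: [-1.569, -0.002, -0.906]
wrist_force: [-0.2, -0.2, -0.4]
width: 0.0718
```

```bash
python3 ob.py; python3 - <<'E'
from hd import *
z=snap("scene","s15");z2=snap("side","d15")
cv2.imwrite("pics/s15z.png",cv2.resize(z['p'][215:305,255:375],(800,600),interpolation=cv2.INTER_CUBIC)[:,:,::-1])
cv2.imwrite("pics/d15z.png",cv2.resize(z2['p'][205:280,290:390],(800,600),interpolation=cv2.INTER_CUBIC)[:,:,::-1])
head("s15",.55,.044,.036,.044)
for t in("s10","s15","d10","d15"):
    z=load(f"pics/{t}.npz");X=cloud(z)
    r=np.hypot(X[...,0]-.567,X[...,1]-.043);m=(r<.018)&(r>.009)&(X[...,2]>.055)&(X[...,2]<.08);q=X[m][:,2];print(t,m.sum(),np.percentile(q,[25,50,75]).round(4))
E
```

```text
[0.4856 0.0961 0.2052] [-1.569  -0.0019 -0.9059] F [-0.2  -0.17 -0.41] T [-0.029  0.05   0.017] 0.0718 t 24.6 j6 0.987 0.019
s15 169 slopes,z [-0.0044  0.0142  0.0396] 0.03968418874561179 ((562.7161254882812, 44.0091552734375), (42.12473678588867, 51.82105255126953), 81.97415161132812)
s10 159 [0.0659 0.0716 0.0728]
s15 119 [0.0612 0.0626 0.0636]
d10 60 [0.0695 0.0708 0.0717]
d15 67 [0.0609 0.0617 0.067 ]
```

View pics/s15z.png

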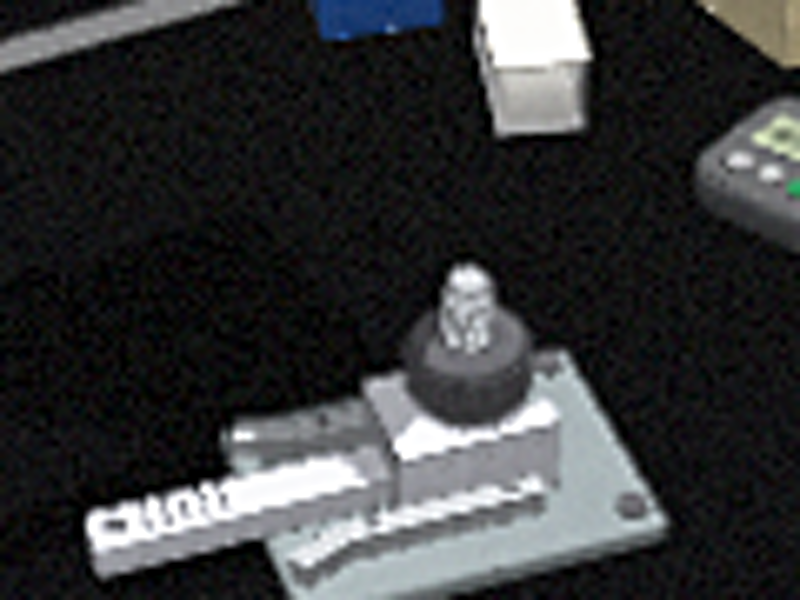

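View pics/d15z.png

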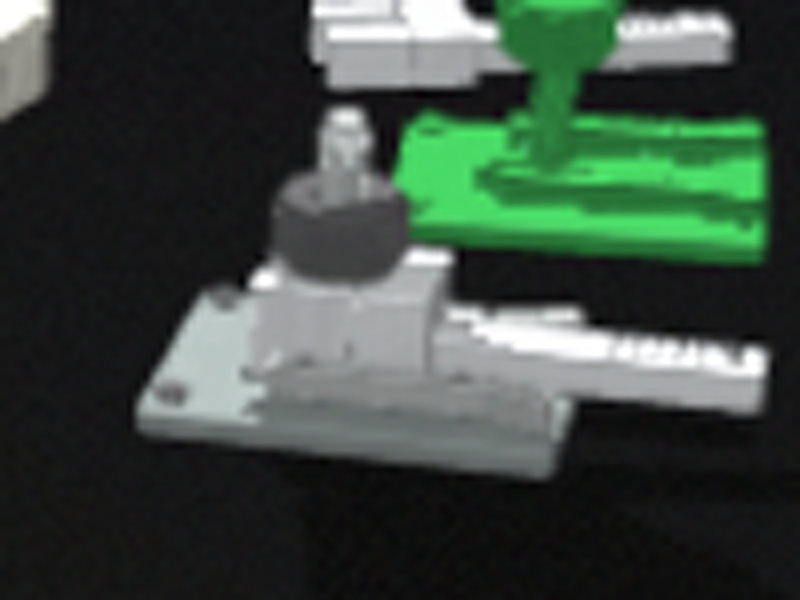

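View pics/s15.png

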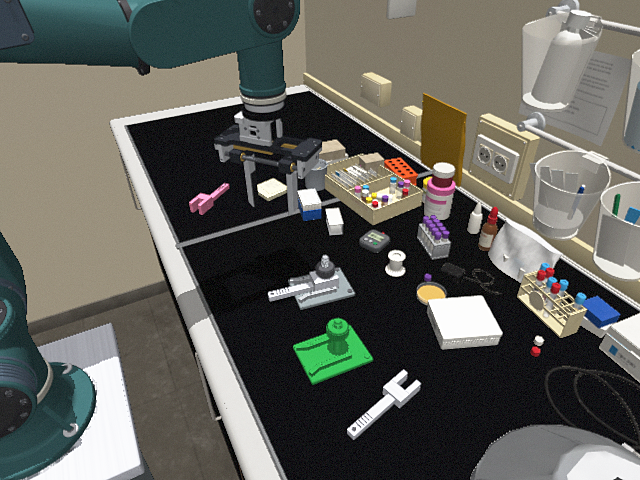

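The collar sits on the gauge, lowered ~9.5 mm. The gauge is still home, the robot is clear, and the bystanders and low gauge are untouched. I'm handing in.

```bash
python3 -c "
from bench import robot
print(robot.close_job())"
```

```text
the job is handed in; nothing more can be done
None
```

I handed the job in at about 25 s, with the tall gauge home in the grey stand's channel and the collar spun down to nip it finger-tight. The clamp force was judged from torque only and not measured after I let go.

- **Gauge choice and insertion:** I picked the white gauge whose head measured about 30 mm, against about 20 mm for the other. I slid it in until the rod stopped it, with about 6 N felt and no further travel.
- **Failed first try:** The head came in about a millimetre low and butted the plate's edge at about 29 N along x, so the gauge slipped in the grip. I backed off, set it down, gripped it again and slid it in higher.
- **Collar:** I turned it clockwise about 177°. Contact was felt at about 169°, and I stopped when the joint torque was about 0.18 N m above free turning, roughly 17 N. The wrist sensor read 0.24 N m at the last turning step.
- **Disagreement in the torque:** The wrist torque fell to 0.086 N m once the arm stood still. I put this down to friction and sensor noise, but did not confirm it.
- **Side load:** The fingers stayed about 1–3 mm off the collar's axis, so they pushed sideways with about 5–8 N while turning. This was gone after release.
- **Last checks:** The head centre is within about 1.5 mm of the home position and its top is at 39.7 mm. The collar is about 9.5 mm lower, the wrist force is near zero with the robot clear, and the low gauge and other things look unmoved in the picture.

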